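# Weigh out pipe plugs for a customer

## Task

Stand the empty steel tin upright in the middle of the scale's pan, let go of it and push the scale's tare button right down; then move every pipe plug from the wooden pocket tray into the tin as it stands on the scale. Then carry the loaded tin to the customer's open carton, tip the plugs out of it into the carton so that all of them end up inside, and stand the empty tin upright back in the middle of the scale's pan. Do not disturb the elbow, the spanner or the flange lying about on the counter.

Things in the scene. Friction and masses are not known exactly. Their poses are not given: they have to be found in the camera images.
- tin: Open steel tin, a slightly tapered tumbler without handle: 75 high, outer diameter 60 at the foot and 68 at the rim, wall 3, floor 4 thick, mass about 0.15 kg. Empty at the start, standing upright on the counter. Origin: centre of its underside; z runs up through its mouth. It can be gripped across its diameter from outside.
- tin_mouth (a point): Centre of the tin's mouth, in the plane of the rim, 75 above its origin along its z.
- scale: Fixed grey counter scale, housing 250 (x) by 210 (y) by 35 high. Origin: centre of its underside on the counter; its x points away from the robot, z up. A flat aluminium pan 180 (x) by 190 (y), top 45 above the counter, lies over it, centred 30 to +x of the origin; the display and the tare button are on the strip in front of the pan, at its -x end.
- pan (a point): Centre of the top face of the scale's pan (45 above the counter); axes like the scale's.
- tare_top (a point): Centre of the top of the round white tare button (28 diameter, in a black round housing 44 across), 53 above the counter when up. It is pressed straight down; at scale frame x -95, y -55.
- tare (a joint): Travel of the tare button in m: 0 is up, 0.006 fully down (about 5 N); a spring brings it back. It counts as pushed from 0.004.
- carton: The customer's loose open cardboard carton: 150 (its x) by 130 (its y) by 55 high outside, walls and floor 5 thick, 0.35 kg, no lid. Origin: centre of its underside; z up.
- tray: Fixed wooden pocket tray 175 (its x) by 120 (its y) by 20 high with six square pockets 24.5 wide and 10 deep, at x -55, 0, 55 and y -27.5, 27.5 of its frame; it may stand left or right of the scale with the carton on the other side. Origin: centre of its underside; z up.
- plug0: Loose square-head steel pipe plug, 25 tall, 0.035 kg: round body of diameter 20 from 0 to 12 above its origin, then a 14 by 14 head from 12 to 21 with a domed top, its faces square to the plug's x and y. Origin: centre of the body's underside; z runs up through the head. Starts in a tray pocket, head up, any yaw; three to five of the six alike plugs are there, the others absent (None).
- plug1: Loose square-head steel pipe plug, 25 tall, 0.035 kg: round body of diameter 20 from 0 to 12 above its origin, then a 14 by 14 head from 12 to 21 with a domed top, its faces square to the plug's x and y. Origin: centre of the body's underside; z runs up through the head. Starts in a tray pocket, head up, any yaw; three to five of the six alike plugs are there, the others absent (None).
- plug2: Loose square-head steel pipe plug, 25 tall, 0.035 kg: round body of diameter 20 from 0 to 12 above its origin, then a 14 by 14 head from 12 to 21 with a domed top, its faces square to the plug's x and y. Origin: centre of the body's underside; z runs up through the head. Starts in a tray pocket, head up, any yaw; three to five of the six alike plugs are there, the others absent (None).
- plug3: Loose square-head steel pipe plug, 25 tall, 0.035 kg: round body of diameter 20 from 0 to 12 above its origin, then a 14 by 14 head from 12 to 21 with a domed top, its faces square to the plug's x and y. Origin: centre of the body's underside; z runs up through the head. Starts in a tray pocket, head up, any yaw; three to five of the six alike plugs are there, the others absent (None).
- plug4: Loose square-head steel pipe plug, 25 tall, 0.035 kg: round body of diameter 20 from 0 to 12 above its origin, then a 14 by 14 head from 12 to 21 with a domed top, its faces square to the plug's x and y. Origin: centre of the body's underside; z runs up through the head. Starts in a tray pocket, head up, any yaw; three to five of the six alike plugs are there, the others absent (None).
- plug5: Loose square-head steel pipe plug, 25 tall, 0.035 kg: round body of diameter 20 from 0 to 12 above its origin, then a 14 by 14 head from 12 to 21 with a domed top, its faces square to the plug's x and y. Origin: centre of the body's underside; z runs up through the head. Starts in a tray pocket, head up, any yaw; three to five of the six alike plugs are there, the others absent (None).
- elbow: Loose iron pipe elbow, about 65 by 65 by 38 high, 0.35 kg, lying on the counter on the far side of the tray or of the carton, where the tin is not. Leave alone. Origin: underside, about its middle.
- spanner: Loose steel spanner about 170 long, lying on the counter in front of the robot. Leave alone. Origin: underside, about its middle.
- flange: Loose cast pipe flange, disc of diameter 70, 30 high, 0.5 kg, on the counter beyond the scale. Leave alone. Origin: centre of its underside.
There are look-alikes about, which are no part of the job. Of the things that look like the tin, take the one that is farthest to the robot's left at the start.

How it is judged:
On the way, in this order (a step that is already met when the one before it is completed fails the run):
1. the empty tin stands upright on the pan, released (horizontal distance between tin and pan below 0.065 m and z of tin in the frame of pan between -0.006 and 0.006 m and angle between tin's own z axis and vertical below 0.1 rad and contact force between the fingers and tin below 0.1 N and linear speed of tin below 0.03 m/s), for 0.3 s.
2. the tare button is pushed while the tin stands on the pan (value of joint tare above 0.004 m and horizontal distance between tin and pan below 0.065 m and z of tin in the frame of pan between -0.006 and 0.006 m and angle between tin's own z axis and vertical below 0.1 rad), for 0.05 s.
3. all plugs are in the tin, which stands upright on the pan, released (all of step 1 and x of plug0 in the frame of tin between -0.031 and 0.031 m and y of plug0 in the frame of tin between -0.031 and 0.031 m and z of plug0 in the frame of tin between -0.005 and 0.075 m and x of plug1 in the frame of tin between -0.031 and 0.031 m and y of plug1 in the frame of tin between -0.031 and 0.031 m and z of plug1 in the frame of tin between -0.005 and 0.075 m and x of plug2 in the frame of tin between -0.031 and 0.031 m and y of plug2 in the frame of tin between -0.031 and 0.031 m and z of plug2 in the frame of tin between -0.005 and 0.075 m and x of plug3 in the frame of tin between -0.031 and 0.031 m and y of plug3 in the frame of tin between -0.031 and 0.031 m and z of plug3 in the frame of tin between -0.005 and 0.075 m and x of plug4 in the frame of tin between -0.031 and 0.031 m and y of plug4 in the frame of tin between -0.031 and 0.031 m and z of plug4 in the frame of tin between -0.005 and 0.075 m and x of plug5 in the frame of tin between -0.031 and 0.031 m and y of plug5 in the frame of tin between -0.031 and 0.031 m and z of plug5 in the frame of tin between -0.005 and 0.075 m), for 0.3 s.
4. the tin is lifted off the pan with all plugs in it (x of plug0 in the frame of tin between -0.031 and 0.031 m and y of plug0 in the frame of tin between -0.031 and 0.031 m and z of plug0 in the frame of tin between -0.005 and 0.075 m and x of plug1 in the frame of tin between -0.031 and 0.031 m and y of plug1 in the frame of tin between -0.031 and 0.031 m and z of plug1 in the frame of tin between -0.005 and 0.075 m and x of plug2 in the frame of tin between -0.031 and 0.031 m and y of plug2 in the frame of tin between -0.031 and 0.031 m and z of plug2 in the frame of tin between -0.005 and 0.075 m and x of plug3 in the frame of tin between -0.031 and 0.031 m and y of plug3 in the frame of tin between -0.031 and 0.031 m and z of plug3 in the frame of tin between -0.005 and 0.075 m and x of plug4 in the frame of tin between -0.031 and 0.031 m and y of plug4 in the frame of tin between -0.031 and 0.031 m and z of plug4 in the frame of tin between -0.005 and 0.075 m and x of plug5 in the frame of tin between -0.031 and 0.031 m and y of plug5 in the frame of tin between -0.031 and 0.031 m and z of plug5 in the frame of tin between -0.005 and 0.075 m and z of tin in the frame of pan above 0.02 m), for 0.1 s.
5. the tin, tipped past level with its mouth over the carton, has lost all its plugs (not (x of plug0 in the frame of tin between -0.034 and 0.034 m and y of plug0 in the frame of tin between -0.034 and 0.034 m and z of plug0 in the frame of tin between -0.005 and 0.075 m) and not (x of plug1 in the frame of tin between -0.034 and 0.034 m and y of plug1 in the frame of tin between -0.034 and 0.034 m and z of plug1 in the frame of tin between -0.005 and 0.075 m) and not (x of plug2 in the frame of tin between -0.034 and 0.034 m and y of plug2 in the frame of tin between -0.034 and 0.034 m and z of plug2 in the frame of tin between -0.005 and 0.075 m) and not (x of plug3 in the frame of tin between -0.034 and 0.034 m and y of plug3 in the frame of tin between -0.034 and 0.034 m and z of plug3 in the frame of tin between -0.005 and 0.075 m) and not (x of plug4 in the frame of tin between -0.034 and 0.034 m and y of plug4 in the frame of tin between -0.034 and 0.034 m and z of plug4 in the frame of tin between -0.005 and 0.075 m) and not (x of plug5 in the frame of tin between -0.034 and 0.034 m and y of plug5 in the frame of tin between -0.034 and 0.034 m and z of plug5 in the frame of tin between -0.005 and 0.075 m) and angle between tin's own z axis and vertical above 1.57 rad and horizontal distance between tin_mouth and carton below 0.11 m), for 0.1 s.
At the end, for the whole second after the job is handed in: Every plug present lies at rest inside the carton, which stands flat; the empty tin stands upright (within 0.1 rad) and at rest on the scale's pan, its axis within 65 mm of the pan's centre (x of plug0 in the frame of carton between -0.074 and 0.074 m and y of plug0 in the frame of carton between -0.064 and 0.064 m and z of plug0 in the frame of carton between -0.005 and 0.05 m and x of plug1 in the frame of carton between -0.074 and 0.074 m and y of plug1 in the frame of carton between -0.064 and 0.064 m and z of plug1 in the frame of carton between -0.005 and 0.05 m and x of plug2 in the frame of carton between -0.074 and 0.074 m and y of plug2 in the frame of carton between -0.064 and 0.064 m and z of plug2 in the frame of carton between -0.005 and 0.05 m and x of plug3 in the frame of carton between -0.074 and 0.074 m and y of plug3 in the frame of carton between -0.064 and 0.064 m and z of plug3 in the frame of carton between -0.005 and 0.05 m and x of plug4 in the frame of carton between -0.074 and 0.074 m and y of plug4 in the frame of carton between -0.064 and 0.064 m and z of plug4 in the frame of carton between -0.005 and 0.05 m and x of plug5 in the frame of carton between -0.074 and 0.074 m and y of plug5 in the frame of carton between -0.064 and 0.064 m and z of plug5 in the frame of carton between -0.005 and 0.05 m and horizontal distance between tin and pan below 0.065 m and z of tin in the frame of pan between -0.006 and 0.006 m and angle between each of tin, carton's own z axis and vertical below 0.1 rad and linear speed of each of tin, plug0, plug1, plug2, plug3, plug4, plug5 below 0.03 m/s); the robot touches nothing.
It fails at once if the elbow is disturbed (moved more than 25 mm) (distance of elbow from where it was at the start of the episode above 0.025 m).
It fails at once if the spanner is disturbed (moved more than 25 mm) (distance of spanner from where it was at the start of the episode above 0.025 m).
It fails at once if the flange is disturbed (moved more than 25 mm) (distance of flange from where it was at the start of the episode above 0.025 m).
Of plug0, plug1, plug2, plug3, plug4, plug5 only 3 to 5 are there at a start; the rules pass over those that are not, and their reading is None.
At some moment in a run one of carton, tin may be knocked a few centimetres aside while the robot is not near it.
It also fails if it takes over 210 s, if anything falls off the work surface, if the arm or the gripper's body presses on something with over 40 N, if the wrist force passes 120 N, or if a joint passes its speed limit or range.

## Robot

A 7-joint arm with a two-finger parallel gripper is mounted at the origin on the work surface. World frame = base frame: x ahead of the robot, y to its left, z up, the work surface at z = 0. Lengths are in m, angles in rad, forces in N, time in s.
With the tool pointing down it reaches from about 0.425 to 0.875 m from the base axis. Payload 4.7 kg.
Tool frame: the origin (TCP) lies at the very end of the fingers, on their centre line; the grasp point (between the pads) lies 19 mm behind it; x points along the fingers, y is the direction in which the jaws open and shut, and the axes are right-handed (so a half turn about x gives the same grasp; the last joint's range is limited). The gripper opens to 87 mm and grips with 3 to 60 N. Pads are 19 mm wide; open, the fingers measure 117 mm over their backs; the gripper's body (75 mm by 190 mm) begins 51 mm behind the grasp point.
Start: joints at [-1.094, 0.321, -0.07, 1.45, 0.023, 1.371, -0.057], TCP at [0.29, 0.582, 0.223] pointing down, gripper open.
Joint ranges: [-2.86, 2.86], [-0.3, 2.09], [-1.38, 1.24], [0.06, 2.45], [-1.56, 4.7], [0.09, 2.05], [-2.69, 2.69]. Speed limits (rad/s): [2.57, 2.57, 3.14, 3.14, 3.14, 3.14, 3.14].

## Interface

Orientations are given as a rotation vector (axis times angle).
In Python, from bench import ctrl gives the robot as it stands.
- The arm moves only by the tool step_arm, never from a script. Its argument "increments" is one flat list of numbers, 6 for each row, row after row: the shift along the tool's x, y, z in cm, then the turn, a rotation vector about the tool's x, y, z in rad. In form: [tx, ty, tz, ax, ay, az, tx, ty, tz, ax, ay, az, ...]. A call has 1 to 12 rows; each row shifts and turns the commanded pose from where the row before left it, along the tool's axes as they then stand; what a row does not reach is not made up. A row lasts 1/8 s, in which the tool goes at most 62.5 mm and 10.7 degrees, less where a joint would pass 70% of its speed; a pose out of reach is approached as far as the arm can. A call with a gripper value outside its range is refused whole. "fingers" is the opening in per cent of the stroke, from 0 (shut) to 100 (fully open), set as the call begins (left out, the last holds). The fingers move at their own pace and stop on an object; "force" is the grip in N (left out, the last holds). Time passes only in rows, so rows that do not move let the fingers close. It gives the time, the measured TCP pose, the force and the opening at its end, in the units of the state.
- ctrl.get_state(): the state, without advancing time (a new reading comes with each control period).
- ctrl.get_image(name): name is "scene" or "top"; returns the picture (384x512x3 uint8, red, green, blue); there is no depth.
- ctrl.camera_params(name): a dict with "vertical_fov" (degrees; the focal length in pixels is half the picture's height over the tangent of half this angle, whatever the lens; pixels are square), "cx", "cy" (the principal point, pixels), "R" (3x3) and "t" (3): a world point X has camera coordinates R X + t. Camera axes: x right, y down, z forward; pixel columns grow to the right and rows downward; lengths in m; the calibration is good to about 2 mm. A picture is of the moment at which its call begins. camera_params takes no time and is no camera call.
- ctrl.close_job(): hands the job in, once; it reports no verdict.
Trained networks look in the newest picture that a camera, given by its name, has taken for a name from the list of things; names that differ only in an ending like _2 or _b are one class to them, and where a whole thing is asked for, a point or a joint stands for the part that bears it (a point fixed in the world has none). Each returns a list of dicts, best first, with "score" (0 to 1); they miss things now and then, are a little off and sometimes report something else, mostly with a low value. They report only what shows in the picture. A call takes as long as a camera call. They do not tell look-alikes from the thing itself.
- ctrl.search_frame(camera, name): "xyz" ([x, y, z] in m, in the coordinates of the camera as it stood for that picture, good to about 4 mm: the middle of the surface that is visible of it).
- ctrl.silhouettes(camera, name): "pixels" (384x512 bool, what is visible of it).
- ctrl.spot_point(camera, name): "xyz" ([x, y, z] in m, in the coordinates of the camera as it stood for that picture, good to about 4 mm: a listed point, or the origin of a listed thing).
The state is a dict: "time": time; "joint_positions": joint angles; "qd": joint speeds; "joint_torque": joint torques, N m; "position": TCP position; "tool_rot": TCP orientation; "ft_force": force on the tool from outside, world axes, zero at the start; "torque": the same for the moment, N m; "grip_width": opening from 0.0 (shut) to 1.0 (fully open).
Only numpy, scipy, OpenCV 4.12 (cv2) and the standard library are available. Lean on these libraries where they do the work, as an engineer would, in place of code of your own. Each camera call takes 0.05 s, during which the arm holds its last target.

## Working session

There is one attempt and no reset: what is moved stays moved. The work goes in short steps, Python scripts to look and compute and a tool call to move; the robot and the scene stay as the last step left them, time stands still between calls to the robot, and variables do not carry over. Pictures are saved under pics/ and viewed, and the job is handed in when it is done.

Besides the shell and the picture viewer there is one more tool, called after ">>>" as name(argument=value, ...) on one line, values as JSON. step_arm: Moves the arm, as the interface text tells. Its arguments: {"type":"object","properties":{"increments":{"type":"array","items":{"type":"number"}},"fingers":{"type":"number"},"force":{"type":"number"}},"required":["increments"]}

```bash
ls; mkdir -p pics
cat > h.py <<'E'
from bench import ctrl
import numpy as np, cv2
from scipy.spatial.transform import Rotation as Ro
def snap(cam,fn):
    im=ctrl.get_image(cam); cv2.imwrite('pics/'+fn,cv2.cvtColor(im,cv2.COLOR_RGB2BGR)); return im
def P(cam):
    p=ctrl.camera_params(cam); f=192/np.tan(np.radians(p['vertical_fov'])/2)
    return p,f,np.array(p['R']),np.array(p['t'])
def c2w(cam,x):
    p,f,R,t=P(cam); return R.T@(np.array(x)-t)
def proj(cam,X):
    p,f,R,t=P(cam); c=R@np.array(X)+t; return np.array([p['cx']+f*c[0]/c[2],p['cy']+f*c[1]/c[2]])
def pix2z(cam,u,v,z):
    p,f,R,t=P(cam); d=R.T@np.array([(u-p['cx'])/f,(v-p['cy'])/f,1.]); o=-R.T@t
    return o+d*(z-o[2])/d[2]
def find(cam,name,kind='spot'):
    fn={'spot':ctrl.spot_point,'search':ctrl.search_frame}[kind]
    return [(round(r['score'],2),c2w(cam,r['xyz']).round(4).tolist()) for r in fn(cam,name)]
E
python3 - <<'E'
from h import *
print(ctrl.get_state())
for c in('scene','top'):
    snap(c,c+'0.png'); print(ctrl.camera_params(c))
    for n in('tin','pan','tare_top','carton','tray','plug0','elbow','spanner','flange'):
        print(c,n,[(s,x,proj(c,x).round().tolist()) for s,x in find(c,n)])
E
```

```text
pics
{'time': 0.0, 'joint_positions': array([-1.09390597,  0.32180481, -0.07007562,  1.45165045,  0.02257741,
        1.37081095, -0.05689255]), 'qd': array([-6.28272987e-04, -6.57296089e-04,  1.10901281e-03,  1.25320445e-03,
       -3.47367538e-05, -5.41070031e-05, -6.87357950e-04]), 'joint_torque': array([ 3.14972767e-04, -4.91296828e+01, -4.03628703e-01, -3.12520552e+01,
       -6.39105379e-02,  4.40708525e-02,  1.70129756e-04]), 'position': array([0.28998823, 0.5811148 , 0.22148558]), 'tool_rot': array([ 0.36141889,  1.54052334, -0.36435145]), 'ft_force': array([0.30839538, 0.38832524, 0.4797681 ]), 'torque': array([0.0063338 , 0.01998039, 0.04582351]), 'grip_width': 1.0012744031079492}
{'vertical_fov': 47.62977353146148, 'cx': 258.9000594122221, 'cy': 189.74737068150276, 'R': array([[-0.79812822,  0.6024704 ,  0.0045562 ],
       [ 0.50461335,  0.67258471, -0.54129029],
       [-0.32917581, -0.42971994, -0.84082344]]), 't': array([ 0.50249577, -0.18383373,  1.38148374])}
scene tin [(0.91, [0.6265, -0.369, -0.0003], [187.0, 152.0]), (0.78, [0.7294, -0.3572, 0.0037], [160.0, 170.0
[... 1560 characters left out ...]
761, 0.06], [255.0, 234.0])]
top carton [(0.64, [0.4641, -0.2832, 0.0009], [333.0, 251.0]), (0.4, [0.5255, 0.288, 0.0091], [118.0, 230.0]), (0.29, [0.6698, -0.2411, 0.0739], [318.0, 169.0])]
top tray [(0.61, [0.4639, 0.266, -0.0037], [127.0, 253.0]), (0.18, [0.7921, -0.0771, -0.0024], [254.0, 132.0])]
top plug0 [(0.51, [0.4122, 0.2396, 0.0099], [135.0, 273.0]), (0.51, [0.4148, 0.2938, 0.0129], [114.0, 272.0]), (0.48, [0.5192, 0.2342, 0.0064], [138.0, 232.0]), (0.44, [0.524, 0.2904, 0.0111], [117.0, 231.0])]
top elbow [(0.72, [0.6542, 0.2301, 0.002], [141.0, 183.0])]
top spanner [(0.95, [0.3824, 0.0304, -0.0002], [215.0, 283.0])]
top flange [(0.68, [0.7887, -0.0764, -0.0005], [254.0, 133.0])]
```

View pics/scene0.png

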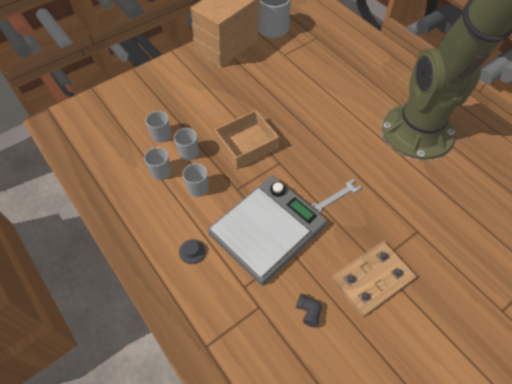

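View pics/top0.png

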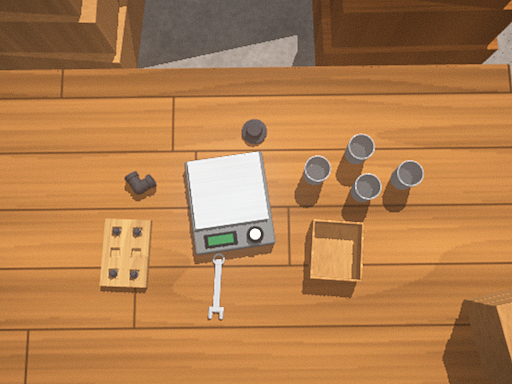

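Run:
```python
import cv2
im=cv2.imread('pics/top0.png')[120:260,290:430]; cv2.imwrite('pics/crop_tins.png',cv2.resize(im,None,fx=4,fy=4,interpolation=2))
im=cv2.imread('pics/top0.png')[200:300,80:180]; cv2.imwrite('pics/crop_tray.png',cv2.resize(im,None,fx=6,fy=6,interpolation=2))
```

```text
(no output)
```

View crop.

View pics/crop_tins.png

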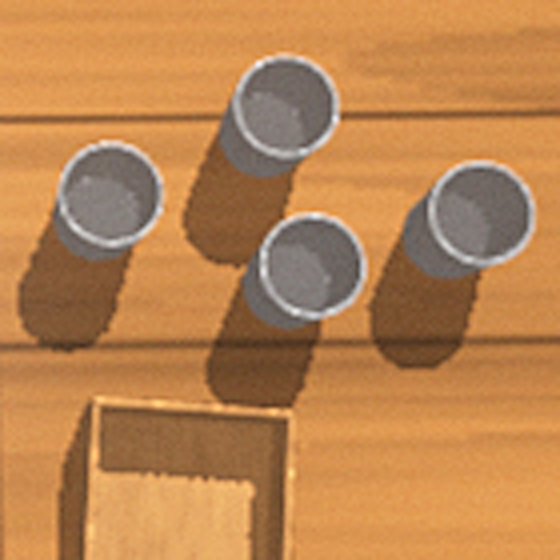

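View pics/crop_tray.png

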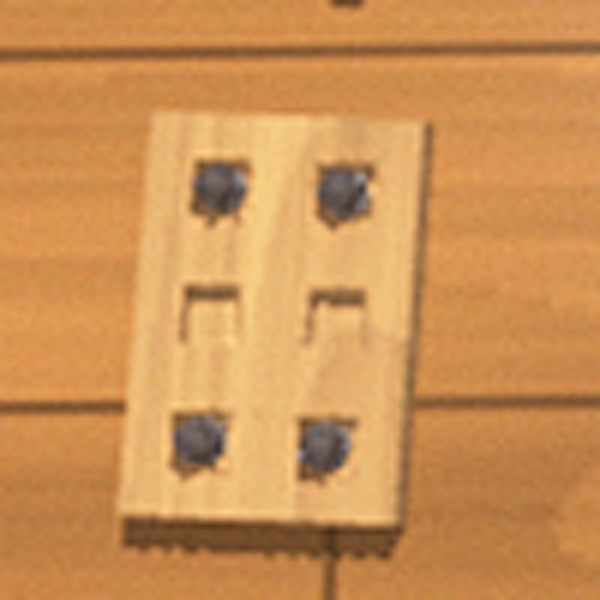

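Run:
```python
from h import *
s=ctrl.get_state(); print(Ro.from_rotvec(s['tool_rot']).as_matrix().round(3))
# rim-circle fit per camera for tins: silhouettes
for cam in('top','scene'):
    ctrl.get_image(cam)
    for r in ctrl.silhouettes(cam,'tin'):
        m=r['pixels']; ys,xs=np.nonzero(m); print(cam,'tin',round(r['score'],2),xs.mean().round(1),ys.mean().round(1),m.sum(),xs.min(),xs.max(),ys.min(),ys.max())
for n in('tare_top','pan','scale','carton','tray'):
    for r in ctrl.silhouettes('top',n):
        m=r['pixels'].astype('uint8'); c=max(cv2.findContours(m,0,1)[0],key=cv2.contourArea)
        print(n,round(r['score'],2),cv2.minAreaRect(c),cv2.boxPoints(cv2.minAreaRect(c)).round(1).tolist())
for r in ctrl.silhouettes('top','plug0'):
    ys,xs=np.nonzero(r['pixels']); print('plug',round(r['score'],2),xs.mean(),ys.mean(),len(xs),pix2z('top',xs.mean(),ys.mean(),.03).round(4))
```

```text
[[ 0.     0.446  0.895]
 [ 0.     0.895 -0.446]
 [-1.     0.     0.   ]]
top tin 0.96 358.8 148.2 667 344 373 134 163
top tin 0.93 406.3 174.6 700 390 422 160 188
top tin 0.75 316.0 169.4 633 303 330 155 184
top tin 0.7 365.3 187.1 692 350 380 173 201
scene tin 0.96 157.7 125.5 640 144 170 110 141
scene tin 0.8 195.4 179.1 673 182 207 163 196
scene tin 0.69 186.4 142.8 584 174 197 128 159
scene tin 0.65 157.5 162.7 672 144 170 147 179
tare_top 0.48 ((254.50001525878906, 233.00001525878906), (9.192387580871582, 9.192387580871582), 45.0) [[248.0, 233.0], [254.5, 226.5], [261.0, 233.0], [254.5, 239.5]]
pan 0.88 ((228.57049560546875, 202.1482391357422), (94.33666229248047, 82.0770034790039), 81.67434692382812) [[181.10000610351562, 161.39999389648438], [262.29998779296875, 149.5], [276.0, 242.89999389648438], [194.8000030517578, 254.8000030517578]]
pan 0.56 ((253.50003051757812, 130.5), (24.041629791259766, 24.041629791259766), 45.0) [[236.5, 130.5], [253.5, 113.5], [270.5, 130.5], [253.5, 147.5]]
pan 0.54 ((215.5, 285.5), (63.0, 15.0), 90.0) [[208.0, 254.0], [223.0, 254.0], [223.0, 317.0], [208.0, 317.0]]
scale 0.75 ((228.8599853515625, 202.51998901367188), (94.32804870605469, 79.903076171875), 81.8698959350586) [[182.60000610351562, 161.5], [261.70001220703125, 150.1999969482422], [275.1000061035156, 243.60000610351562], [196.0, 254.89999389648438]]
tray 0.81 ((125.34513854980469, 251.82302856445312), (47.62760543823242, 67.45026397705078), 3.814074993133545) [[99.30000305175781, 283.8999938964844], [103.80000305175781, 216.60000610351562], [151.3000030517578, 219.8000030517578], [146.89999389648438, 287.1000061035156]]
plug 0.63 115.83018867924528 230.45283018867926 53 [0.5227 0.2864 0.03  ]
plug 0.59 133.17543859649123 273.5964912280702 57 [0.4108 0.2381 0.03  ]
plug 0.58 136.5 231.5 52 [0.5192 0.2323 0.03  ]
plug 0.43 112.7 272.9142857142857 70 [0.4132 0.2909 0.03  ]
```

```bash
cat >> h.py <<'E'
def down(az, jaw=0.0):
    """tool down; tool y at world azimuth az (rad)"""
    x=np.array([0,0,-1.]); y=np.array([np.cos(az),np.sin(az),0]); return np.column_stack([x,y,np.cross(x,y)])
def side(az,pitch,roll=0.):
    """tool x points to azimuth az, pitched down by pitch; roll about tool x from jaws horizontal (tool y = left of x)"""
    x=np.array([np.cos(az)*np.cos(pitch),np.sin(az)*np.cos(pitch),-np.sin(pitch)]); y=np.array([-np.sin(az),np.cos(az),0])
    M=np.column_stack([x,y,np.cross(x,y)]); return M@Ro.from_rotvec([roll,0,0]).as_matrix()
def plan(segs,start=None,vmax=.055,wmax=.17,dec=1):
    """segs: list of (pos,Rmat); prints rows in groups of 12"""
    s=ctrl.get_state(); p=np.array(s['position']) if start is None else np.array(start[0]); R=Ro.from_rotvec(s['tool_rot']).as_matrix() if start is None else start[1]
    rows=[]
    for tp,tR in segs:
        tp=np.array(tp); rv=Ro.from_matrix(R.T@tR).as_rotvec(); d=tp-p
        n=max(1,int(np.ceil(max(np.linalg.norm(d)/vmax,np.linalg.norm(rv)/wmax))))
        p0=p.copy();R0=R.copy()
        for i in range(1,n+1):
            pt=p0+d*i/n; Rt=R0@Ro.from_rotvec(rv*i/n).as_matrix()
            t=np.round(R.T@(pt-p)*100,dec); a=np.round(Ro.from_matrix(R.T@Rt).as_rotvec(),2)
            rows.append(list(t)+list(a)); p=p+R@t/100; R=R@Ro.from_rotvec(a).as_matrix()
    for i in range(0,len(rows),12): print('CALL',[float(v)+0.0 for r in rows[i:i+12] for v in r])
    print('end',p.round(4),R.round(3).tolist()); return p,R
def st():
    s=ctrl.get_state(); R=Ro.from_rotvec(s['tool_rot']).as_matrix()
    print('t',round(s['time'],2),'p',s['position'].round(4),'x',R[:,0].round(3),'y',R[:,1].round(3),'q',s['joint_positions'].round(3),'F',s['ft_force'].round(1),'g',round(s['grip_width'],3)); return s
E
python3 - <<'E'
from h import *
for u,v in((317.5,168.8),): print('tin top',pix2z('top',u,v,.075))
for c in('top','scene'):
    ctrl.get_image(c)
    for n in('tin_mouth','tare_top','pan'): print(c,n,[(s,x,proj(c,x).round().tolist()) for s,x in find(c,n)])
for u,v in((187,162),(260,152),(268,219),(194,228)): print('pan',pix2z('top',u,v,.045).round(4))
print('tare',pix2z('top',255,233.5,.053))
az=np.arctan2(-.237,.671)
plan([([.671,-.237,.19],down(az))])
E
```

```text
tin top [ 0.6700336  -0.23885449  0.075     ]
top tin_mouth [(0.97, [0.6607, -0.4767, 0.0786], [411.0, 171.0]), (0.91, [0.6711, -0.241, 0.0758], [318.0, 168.0]), (0.7, [0.6265, -0.3648, 0.078], [368.0, 185.0]), (0.66, [0.7306, -0.3556, 0.0752], [362.0, 145.0]), (0.16, [0.4121, 0.2926, 0.0125], [114.0, 273.0])]
top tare_top [(0.58, [0.5074, -0.0766, 0.0582], [255.0, 234.0]), (0.28, [0.5268, 0.2873, 0.0118], [118.0, 229.0])]
top pan [(0.6, [0.6305, -0.0062, 0.0435], [227.0, 187.0])]
scene tin_mouth [(0.97, [0.733, -0.3568, 0.0759], [154.0, 156.0]), (0.97, [0.6535, -0.4775, 0.0785], [157.0, 117.0]), (0.92, [0.6231, -0.3628, 0.0786], [186.0, 136.0]), (0.77, [0.6744, -0.2423, 0.0763], [193.0, 172.0])]
scene tare_top [(0.56, [0.5095, -0.071, 0.0612], [278.0, 187.0])]
scene pan [(0.73, [0.6242, -0.0035, 0.044], [260.0, 230.0])]
pan [0.6995 0.0998 0.045 ]
pan [ 0.724  -0.0927  0.045 ]
pan [ 0.546 -0.111  0.045]
pan [0.5251 0.0801 0.045 ]
tare [ 0.50830999 -0.07699423  0.053     ]
CALL [0.2, -3.3, 4.2, 0.09, 0.0, 0.0, 0.2, -2.9, 4.4, 0.08, 0.0, 0.0, 0.2, -2.6, 4.6, 0.09, 0.0, 0.0, 0.2, -2.1, 4.9, 0.08, 0.0, 0.0, 0.2, -1.8, 5.0, 0.09, 0.0, 0.0, 0.2, -1.2, 5.2, 0.08, 0.0, 0.0, 0.1, -0.9, 5.2, 0.09, 0.0, 0.0, 0.2, -0.4, 5.3, 0.08, 0.0, 0.0, 0.2, 0.1, 5.3, 0.09, 0.0, 0.0, 0.2, 0.5, 5.3, 0.08, 0.0, 0.0, 0.2, 0.9, 5.2, 0.09, 0.0, 0.0, 0.2, 1.4, 5.2, 0.08, 0.0, 0.0]
CALL [0.2, 1.8, 5.0, 0.09, 0.0, 0.0, 0.2, 2.3, 4.8, 0.08, 0.0, 0.0, 0.2, 2.6, 4.6, 0.09, 0.0, 0.0, 0.2, 3.0, 4.3, 0.08, 0.0, 0.0, 0.2, 3.4, 4.1, 0.09, 0.0, 0.0]
end [ 0.671  -0.2366  0.1896] [[0.0, 0.942, -0.335], [0.0, -0.335, -0.942], [-1.0, 0.0, -0.0]]
```

Four tin-like things in the top picture, at (317,169), (360,148), (366,187) and (408,175). The one at (317,169) has the largest y (-0.24), so it is farthest to the robot's left. The enlarged crop confirms it stands alone at the left. Four plugs are in the tray, in its corner pockets.

>>> step_arm(increments=[0.2,-3.3,4.2,0.09,0.0,0.0,0.2,-2.9,4.4,0.08,0.0,0.0,0.2,-2.6,4.6,0.09,0.0,0.0,0.2,-2.1,4.9,0.08,0.0,0.0,0.2,-1.8,5.0,0.09,0.0,0.0,0.2,-1.2,5.2,0.08,0.0,0.0,0.1,-0.9,5.2,0.09,0.0,0.0,0.2,-0.4,5.3,0.08,0.0,0.0,0.2,0.1,5.3,0.09,0.0,0.0,0.2,0.5,5.3,0.08,0.0,0.0,0.2,0.9,5.2,0.09,0.0,0.0,0.2,1.4,5.2,0.08,0.0,0.0], fingers=100, force=20)

```text
time: 3.4
position: [0.5593, 0.002, 0.1999]
tool_rot: [1.147, 1.248, -1.145]
ft_force: [0.2, 0.6, -0.4]
grip_width: 0.995
```

>>> step_arm(increments=[0.2,1.8,5.0,0.09,0.0,0.0,0.2,2.3,4.8,0.08,0.0,0.0,0.2,2.6,4.6,0.09,0.0,0.0,0.2,3.0,4.3,0.08,0.0,0.0,0.2,3.4,4.1,0.09,0.0,0.0,0,0,0,0,0,0,0,0,0,0,0,0])

```text
time: 4.28
position: [0.6709, -0.2359, 0.1891]
tool_rot: [1.456, 1.029, -1.456]
ft_force: [0.4, -0.2, -0.5]
grip_width: 0.999
```

Run:
```python
from h import *
st()
snap('top','top1.png'); snap('scene','scene1.png')
for c in('top','scene'):
  for n in ('tin_mouth',): print(c,[(s,x) for s,x in find(c,n)])
```

```text
t 4.28 p [ 0.6709 -0.2359  0.1891] x [-0.001  0.001 -1.   ] y [ 0.942 -0.335 -0.001] q [-0.121  0.521  0.623  1.34  -0.301  1.375  0.155] F [ 0.4 -0.2 -0.5] g 0.999
top [(0.93, [0.6262, -0.3596, 0.0766]), (0.83, [0.6581, -0.4755, 0.0767]), (0.54, [0.7311, -0.3511, 0.074])]
scene [(0.85, [0.6207, -0.3633, 0.0773]), (0.71, [0.7279, -0.3559, 0.0765]), (0.69, [0.6711, -0.2382, 0.0758]), (0.44, [0.6559, -0.4763, 0.0767])]
```

>>> step_arm(increments=[4.0,0.1,0.3,0,0,0,4.0,0,0,0,0,0,4.0,0,0,0,0,0,2.5,0,0,0,0,0,1.6,0,0,0,0,0,0,0,0,0,0,0])

```text
time: 5.22
position: [0.6705, -0.2387, 0.0279]
tool_rot: [1.456, 1.03, -1.457]
ft_force: [0.7, 0.2, -0.4]
grip_width: 0.999
```

>>> step_arm(increments=[0,0,0,0,0,0,0,0,0,0,0,0,0,0,0,0,0,0,0,0,0,0,0,0,0,0,0,0,0,0,0,0,0,0,0,0], fingers=30, force=20)

```text
time: 5.98
position: [0.6718, -0.24, 0.0298]
tool_rot: [1.457, 1.026, -1.455]
ft_force: [1.2, -0.7, 5.8]
grip_width: 0.774
```

>>> step_arm(increments=[-4.0,0,0,0,0,0,-4.0,0,0,0,0,0,-4.0,0,0,0,0,0,-1.0,0,0,0,0,0,0,0,0,0,0,0])

```text
time: 6.6
position: [0.6706, -0.2395, 0.1578]
tool_rot: [1.456, 1.028, -1.457]
ft_force: [0.4, -0.0, -0.9]
grip_width: 0.78
```

Run:
```python
from h import *
st()
im=snap('scene','scene2.png'); cv2.imwrite('pics/s2c.png',cv2.resize(cv2.cvtColor(im,4)[80:280,120:370],None,fx=3,fy=3))
p,R=plan([([.625,-.005,.16],down(np.arctan2(-.335,.942)))])
```

```text
t 6.6 p [ 0.6706 -0.2395  0.1578] x [-0.001  0.    -1.   ] y [ 0.942 -0.335 -0.001] q [-0.116  0.542  0.617  1.377 -0.313  1.321  0.168] F [ 0.4 -0.  -0.9] g 0.78
CALL [-0.1, -2.4, -4.1, 0.0, 0.0, 0.0, 0.0, -2.4, -4.1, 0.0, 0.0, 0.0, -0.1, -2.5, -4.1, 0.0, 0.0, 0.0, 0.0, -2.4, -4.1, 0.0, 0.0, 0.0, -0.1, -2.4, -4.2, 0.0, 0.0, 0.0]
end [ 0.6251 -0.0046  0.16  ] [[-0.003, 0.942, -0.335], [0.001, -0.335, -0.942], [-1.0, -0.003, -0.0]]
```

View pics/s2c.png

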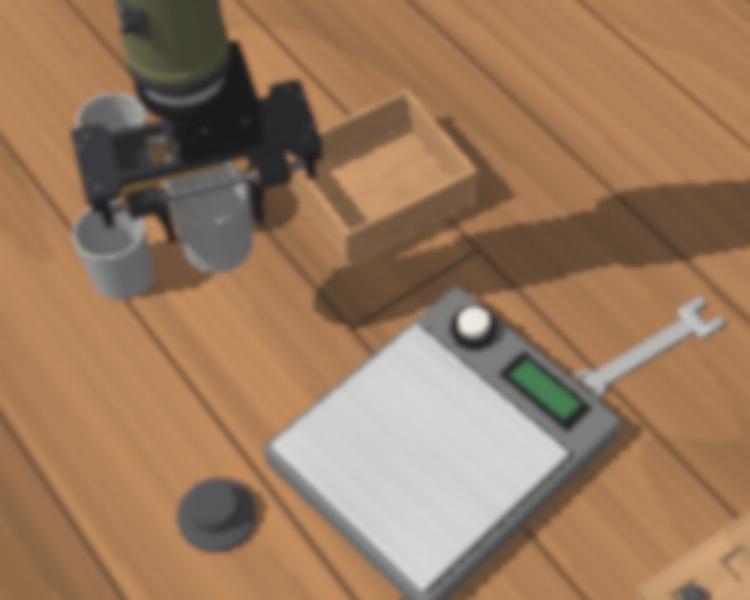

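The tin is in the gripper and lifted clear (crop, around (210,225)). Next I carry it to the pan.

>>> step_arm(increments=[-0.1,-2.4,-4.1,0,0,0,0,-2.4,-4.1,0,0,0,-0.1,-2.5,-4.1,0,0,0,0,-2.4,-4.1,0,0,0,-0.1,-2.4,-4.2,0,0,0,0,0,0,0,0,0,0,0,0,0,0,0])

```text
time: 7.52
position: [0.625, -0.0055, 0.1599]
tool_rot: [1.454, 1.028, -1.459]
ft_force: [0.7, -0.7, -0.5]
grip_width: 0.775
```

>>> step_arm(increments=[3.0,0,0,0,0,0,3.0,0,0,0,0,0,1.5,0,0,0,0,0,0.5,0,0,0,0,0,0,0,0,0,0,0,0,0,0,0,0,0])

```text
time: 8.28
position: [0.6269, -0.0052, 0.0828]
tool_rot: [1.458, 1.026, -1.455]
ft_force: [-0.3, 0.4, -1.0]
grip_width: 0.776
```

Run:
```python
from h import *
st()
im=snap('scene','scene3.png'); cv2.imwrite('pics/s3c.png',cv2.resize(cv2.cvtColor(im,4)[130:290,190:350],None,fx=3.5,fy=3.5))
print(find('scene','tin'))
```

```text
t 8.28 p [ 0.6269 -0.0052  0.0828] x [ 0.002  0.    -1.   ] y [ 0.942 -0.336  0.002] q [-0.483  0.411  0.56   1.692 -0.24   1.106 -0.194] F [-0.3  0.4 -1. ] g 0.776
[(0.95, [0.6244, -0.0025, 0.0553]), (0.92, [0.6271, -0.3685, 0.0032]), (0.72, [0.73, -0.3566, 0.0016]), (0.62, [0.6579, -0.4714, -0.0007])]
```

View pics/s3c.png

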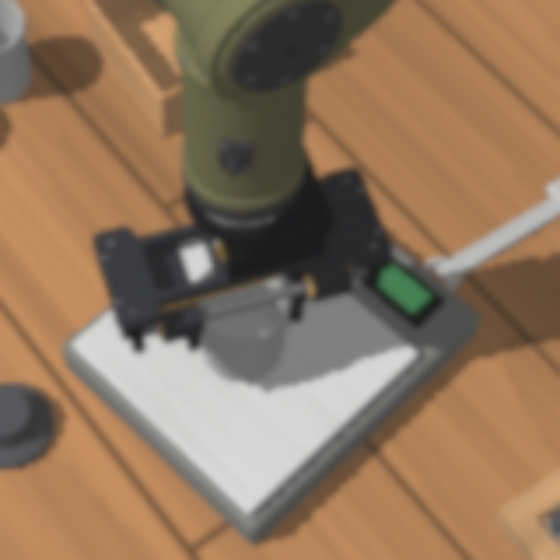

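>>> step_arm(increments=[0.3,0,0,0,0,0,0.2,0,0,0,0,0,0,0,0,0,0,0])

```text
time: 8.75
position: [0.6258, -0.005, 0.0763]
tool_rot: [1.456, 1.028, -1.457]
ft_force: [-0.2, 0.1, -1.8]
grip_width: 0.778
```

>>> step_arm(increments=[0.2,0,0,0,0,0,0,0,0,0,0,0])

```text
time: 9.0
position: [0.6263, -0.0048, 0.0748]
tool_rot: [1.457, 1.028, -1.456]
ft_force: [-0.4, 0.5, 0.3]
grip_width: 0.776
```

>>> step_arm(increments=[0.2,0,0,0,0,0,0,0,0,0,0,0])

```text
time: 9.25
position: [0.6264, -0.0047, 0.0746]
tool_rot: [1.458, 1.028, -1.455]
ft_force: [-4.7, 0.8, 10.2]
grip_width: 0.778
```

>>> step_arm(increments=[-0.2,0,0,0,0,0,0,0,0,0,0,0,0,0,0,0,0,0,0,0,0,0,0,0,0,0,0,0,0,0,0,0,0,0,0,0], fingers=100)

```text
time: 10.0
position: [0.626, -0.005, 0.0745]
tool_rot: [1.457, 1.028, -1.457]
ft_force: [-0.6, -0.2, -0.5]
grip_width: 1.0
```

>>> step_arm(increments=[-3,0,0,0,0,0,-4,0,0,0,0,0,-4,0,0,0,0,0,-1,0,0,0,0,0,0,0,0,0,0,0])

```text
time: 10.62
position: [0.6262, -0.005, 0.1947]
tool_rot: [1.457, 1.027, -1.456]
ft_force: [-0.2, -0.1, -0.2]
grip_width: 1.001
```

Run:
```python
from h import *
st()
for c in('scene','top'):
    ctrl.get_image(c); print(c,find(c,'tin'),find(c,'tare_top'))
plan([([.508,-.0765,.12],down(np.arctan2(-.335,.942)))])
```

```text
t 10.62 p [ 0.6262 -0.005   0.1947] x [ 0.001  0.    -1.   ] y [ 0.942 -0.335  0.001] q [-0.51   0.314  0.59   1.573 -0.179  1.308 -0.238] F [-0.2 -0.1 -0.2] g 1.001
scene [(0.67, [0.6214, -0.0037, 0.0472]), (0.66, [0.7308, -0.3576, 0.0018]), (0.62, [0.6607, -0.4706, 0.0023]), (0.57, [0.6264, -0.3697, 0.0026]), (0.52, [0.5187, 0.2311, 0.0086])] []
top [(0.95, [0.724, -0.3541, 0.0031]), (0.7, [0.6284, -0.3621, -0.0014]), (0.67, [0.628, -0.0009, 0.0489]), (0.63, [0.6548, -0.4784, 0.0028])] [(0.54, [0.5077, -0.0785, 0.0592]), (0.44, [0.793, -0.0782, -0.0026])]
CALL [2.5, -2.9, 3.6, 0.0, 0.0, 0.0, 2.4, -2.9, 3.5, 0.0, 0.0, 0.0, 2.5, -2.8, 3.6, 0.0, 0.0, 0.0]
end [ 0.5084 -0.077   0.1195] [[-0.002, 0.942, -0.335], [-0.0, -0.335, -0.942], [-1.0, -0.002, 0.001]]
```

>>> step_arm(increments=[0,-2.9,3.6,0,0,0,0,-2.9,3.5,0,0,0,0,-2.8,3.6,0,0,0,4,0,0,0,0,0,4,0,0,0,0,0,3,0,0,0,0,0,1.5,0,0,0,0,0,0,0,0,0,0,0], fingers=0)

```text
time: 11.92
position: [0.5085, -0.0771, 0.0688]
tool_rot: [1.455, 1.028, -1.458]
ft_force: [0.1, 0.0, 0.6]
grip_width: 0.174
```

Run:
```python
from h import *
st()
im=snap('top','t4.png'); cv2.imwrite('pics/t4c.png',cv2.resize(cv2.cvtColor(im,4)[140:280,180:320],None,fx=4,fy=4))
```

```text
t 11.93 p [ 0.5085 -0.0771  0.0688] x [-0.002 -0.    -1.   ] y [ 0.942 -0.336 -0.002] q [-0.483  0.192  0.637  1.98  -0.133  1.013 -0.125] F [0.1 0.  0.6] g 0.174
```

View pics/t4c.png

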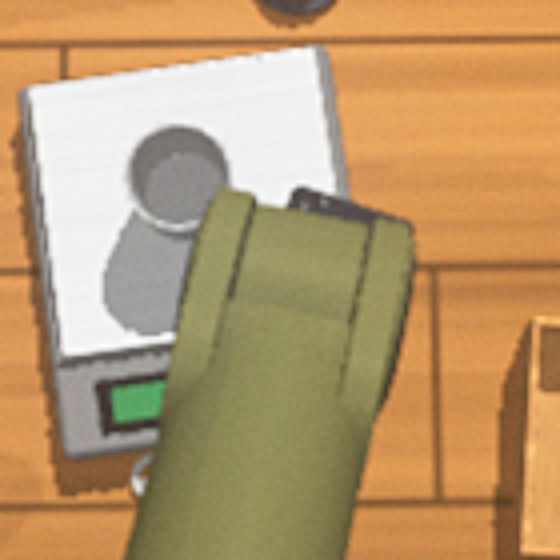

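The tin stands upright near the middle of the pan (crop (178,178)). Next I press the button.

>>> step_arm(increments=[1.0,0,0,0,0,0,0.5,0,0,0,0,0,0,0,0,0,0,0])

```text
time: 12.35
position: [0.5095, -0.0768, 0.0548]
tool_rot: [1.457, 1.027, -1.456]
ft_force: [0.1, -0.2, 3.4]
grip_width: 0.003
```

>>> step_arm(increments=[0.3,0,0,0,0,0,0.2,0,0,0,0,0,0,0,0,0,0,0])

```text
time: 12.72
position: [0.5096, -0.0769, 0.0513]
tool_rot: [1.458, 1.028, -1.456]
ft_force: [-3.8, 1.9, 15.6]
grip_width: 0.003
```

>>> step_arm(increments=[0.2,0,0,0,0,0,0,0,0,0,0,0])

```text
time: 12.98
position: [0.5097, -0.0769, 0.051]
tool_rot: [1.458, 1.029, -1.456]
ft_force: [-9.1, 1.8, 29.2]
grip_width: 0.007
```

Run:
```python
from h import *
st()
pts={}
for c,(u,v) in {'top':(255,234),'scene':(278,187)}.items():
    im=cv2.imread(f'pics/{c}0.png'); w=im[v-12:v+13,u-12:u+13].min(2).astype(float); 
    print(w.max()); m=(w>150)
    n,l,s,cc=cv2.connectedComponentsWithStats(m.astype('uint8')); print(s.tolist(),cc.tolist())
    k=l[12,12]; pts[c]=cc[k]+[u-12,v-12]
    print(c,pts[c])
A=[];b=[]
for c,(u,v) in pts.items():
    p,f,R,t=P(c); a=(u-p['cx'])/f; bb=(v-p['cy'])/f
    A+=[R[0]-a*R[2],R[1]-bb*R[2]]; b+=[a*t[2]-t[0],bb*t[2]-t[1]]
print(np.linalg.lstsq(np.array(A),np.array(b),rcond=None)[:2])
```

```text
t 12.97 p [ 0.5097 -0.0769  0.051 ] x [ 0.     0.002 -1.   ] y [ 0.942 -0.336 -0.001] q [-0.472  0.221  0.632  1.993 -0.16   0.976 -0.104] F [-9.1  1.8 29.2] g 0.007
255.0
[[0, 0, 25, 25, 326], [0, 0, 2, 1, 2], [12, 0, 13, 21, 112], [0, 2, 11, 22, 85], [7, 6, 11, 12, 100]] [[11.634969325153374, 13.542944785276074], [0.5, 0.0], [20.8125, 8.446428571428571], [2.223529411764706, 11.51764705882353], [11.86, 11.6]]
top [254.86 233.6 ]
220.0
[[0, 0, 25, 25, 533], [7, 7, 10, 10, 72], [0, 20, 6, 5, 20]] [[12.47842401500938, 11.656660412757974], [11.305555555555555, 11.625], [1.75, 22.5]]
scene [277.30555556 186.625     ]
(array([ 0.50806175, -0.07676589,  0.0545107 ]), array([5.6199472e-08]))
```

>>> step_arm(increments=[-2,0,0,0,0,0,-1.5,0,0,0,0,0,0,2.6,-0.5,0,0,0,0,2.6,-0.5,0,0,0,1.5,0,0,0,0,0,1.0,0,0,0,0,0,0,0,0,0,0,0])

```text
time: 13.85
position: [0.5592, -0.0848, 0.0559]
tool_rot: [1.455, 1.03, -1.46]
ft_force: [0.4, -0.6, -0.1]
grip_width: 0.006
```

>>> step_arm(increments=[0.5,0,0,0,0,0,0.2,0,0,0,0,0,0,0,0,0,0,0])

```text
time: 14.22
position: [0.5614, -0.085, 0.0506]
tool_rot: [1.457, 1.028, -1.456]
ft_force: [-0.3, -0.6, 0.1]
grip_width: -0.0
```

>>> step_arm(increments=[0.3,0,0,0,0,0,0,0,0,0,0,0])

```text
time: 14.48
position: [0.5614, -0.0849, 0.0474]
tool_rot: [1.456, 1.028, -1.457]
ft_force: [-0.6, 0.5, 0.5]
grip_width: 0.007
```

>>> step_arm(increments=[0.2,0,0,0,0,0,0,0,0,0,0,0])

```text
time: 14.72
position: [0.5615, -0.085, 0.0455]
tool_rot: [1.457, 1.027, -1.456]
ft_force: [-1.0, -0.9, 0.4]
grip_width: 0.004
```

>>> step_arm(increments=[0.2,0,0,0,0,0,0,0,0,0,0,0])

```text
time: 14.98
position: [0.5616, -0.085, 0.0455]
tool_rot: [1.457, 1.029, -1.456]
ft_force: [-5.7, 1.0, 14.1]
grip_width: 0.008
```

>>> step_arm(increments=[-2,0,0,0,0,0,-2,0,0,0,0,0,0,-4.1,0.5,0,0,0,0,-4.1,0.5,0,0,0,0,0,0,0,0,0,0,0,0,0,0,0,0,0,0,0,0,0,0,0,0,0,0,0], fingers=50)

```text
time: 15.98
position: [0.4816, -0.0673, 0.0837]
tool_rot: [1.456, 1.026, -1.457]
ft_force: [-0.8, -0.1, 0.0]
grip_width: 0.499
```

Run:
```python
from h import *
s=st(); R=Ro.from_rotvec(s['tool_rot']).as_matrix()
f=s['position']+R[:,1]*(s['grip_width']*.087/2+.0075); print('finger centre',f)
for i,c in enumerate(('scene','top')):
    im=snap(c,c+'5.png'); cv2.imwrite(f'pics/{c}5c.png',cv2.resize(cv2.cvtColor(im,4)[[130,160][i]:[280,280][i],[220,190][i]:[370,310][i]],None,fx=4,fy=4))
```

```text
t 15.97 p [ 0.4816 -0.0673  0.0837] x [ 0.    -0.001 -1.   ] y [ 0.942 -0.336  0.001] q [-0.535  0.098  0.653  2.033 -0.069  1.031 -0.192] F [-0.8 -0.1  0. ] g 0.499
finger centre [ 0.50916013 -0.07714818  0.08371957]
```

View pics/scene5c.png

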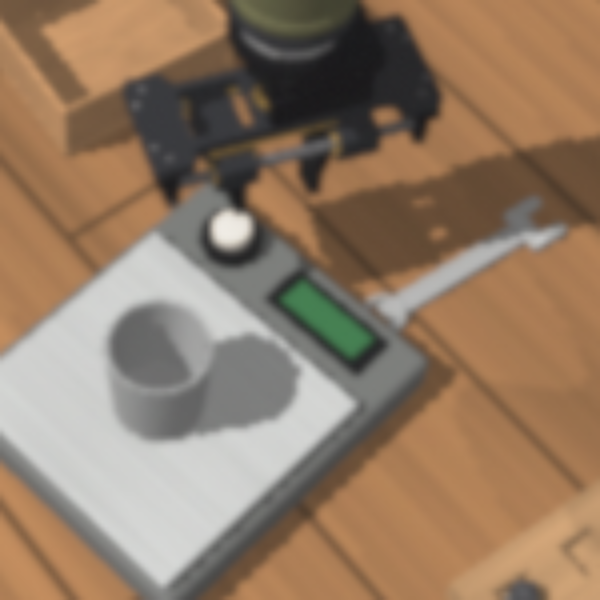

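>>> step_arm(increments=[1.5,0,0,0,0,0,1.0,-0.1,0,0,0,0,0.3,0,0,0,0,0,0,0,0,0,0,0])

```text
time: 16.58
position: [0.4792, -0.0666, 0.0552]
tool_rot: [1.456, 1.029, -1.458]
ft_force: [-1.3, -0.4, 2.4]
grip_width: 0.501
```

>>> step_arm(increments=[0.2,0,0,0,0,0,0,0,0,0,0,0])

```text
time: 16.82
position: [0.4799, -0.0667, 0.0537]
tool_rot: [1.457, 1.028, -1.456]
ft_force: [-3.1, 0.4, 4.5]
grip_width: 0.499
```

>>> step_arm(increments=[0.2,0,0,0,0,0,0,0,0,0,0,0])

```text
time: 17.08
position: [0.48, -0.0667, 0.0517]
tool_rot: [1.457, 1.027, -1.456]
ft_force: [-1.5, -0.7, 4.5]
grip_width: 0.498
```

>>> step_arm(increments=[0.2,0,0,0,0,0,0,0,0,0,0,0])

```text
time: 17.32
position: [0.4802, -0.0667, 0.0511]
tool_rot: [1.457, 1.028, -1.456]
ft_force: [-7.7, 1.0, 19.2]
grip_width: 0.502
```

>>> step_arm(increments=[0.2,0,0,0,0,0,0,0,0,0,0,0])

```text
time: 17.58
position: [0.4804, -0.0667, 0.0508]
tool_rot: [1.458, 1.029, -1.456]
ft_force: [-14.5, 0.6, 33.1]
grip_width: 0.499
```

The spring force rose to about 4.5 N, then a hard stop at 0.051 (19 N, then 33 N), so the button is fully down. The tray is next.

>>> step_arm(increments=[-3,0,0,0,0,0,-5,0,0,0,0,0,-5,0,0,0,0,0,-2,0,0,0,0,0,0,0,0,0,0,0])

```text
time: 18.2
position: [0.4814, -0.0665, 0.1989]
tool_rot: [1.459, 1.026, -1.452]
ft_force: [0.0, -0.1, -0.9]
grip_width: 0.5
```

Run:
```python
from h import *
st()
T=snap('top','top6.png');S=snap('scene','scene6.png')
out=[]
for c,im in(('top',T),('scene',S)):
    ss=sorted([(s,x) for s,x in find(c,'plug0')],key=lambda a:-a[0]); print(c,ss)
for X in ([.5225,.288,.03],[.5195,.234,.03],[.4115,.2385,.03],[.414,.292,.03]):
    row=[]
    for c,im in(('top',T),('scene',S)):
        u,v=proj(c,X); row.append(cv2.warpAffine(cv2.cvtColor(im,4),np.array([[12,0,-12*(u-8)],[0,12,-12*(v-8)]],float),(192,192),flags=cv2.INTER_CUBIC))
    out.append(np.vstack(row))
cv2.imwrite('pics/plugs6.png',np.hstack(out))
for n in('tray',):
  for c in('top','scene'): print(find(c,n))
```

```text
t 18.2 p [ 0.4814 -0.0665  0.1989] x [ 0.004  0.001 -1.   ] y [ 0.942 -0.335  0.004] q [-0.572 -0.045  0.645  1.902  0.027  1.272 -0.278] F [ 0.  -0.1 -0.9] g 0.5
top [(0.63, [0.5212, 0.2355, 0.0081]), (0.62, [0.5254, 0.289, 0.0137]), (0.47, [0.414, 0.293, 0.0127]), (0.45, [0.4102, 0.24, 0.006])]
scene [(0.6, [0.4161, 0.2906, 0.0078]), (0.6, [0.5228, 0.2913, 0.0122]), (0.56, [0.4056, 0.2381, 0.0153]), (0.42, [0.5199, 0.2355, 0.0126])]
[(0.72, [0.4639, 0.2629, -0.0041]), (0.47, [0.628, -0.0, 0.0425])]
[(0.87, [0.468, 0.2657, 0.0036])]
```

View pics/plugs6.png

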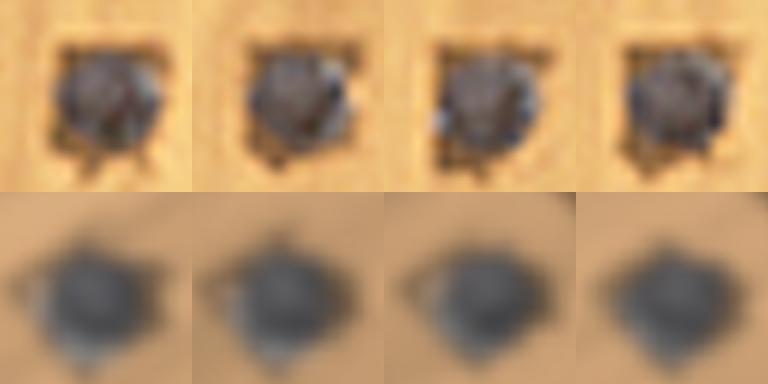

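Run:
```python
from h import *
D=down(np.arctan2(-.335,.942))
plan([([.524,.290,.10],D),([.524,.290,.032],D)])
```

```text
CALL [1.4, -1.1, -5.0, 0.0, 0.0, 0.0, 1.3, -1.1, -5.0, 0.0, 0.0, 0.0, 1.4, -1.1, -5.0, 0.0, 0.0, 0.0, 1.4, -1.1, -5.1, 0.0, 0.0, 0.0, 1.4, -1.1, -5.0, 0.0, 0.0, 0.0, 1.3, -1.1, -5.0, 0.0, 0.0, 0.0, 1.4, -1.1, -5.0, 0.0, 0.0, 0.0, 3.4, 0.0, 0.0, 0.0, 0.0, 0.0, 3.4, 0.0, 0.0, 0.0, 0.0, 0.0]
end [0.5241 0.2898 0.032 ] [[-0.002, 0.942, -0.335], [-0.0, -0.335, -0.942], [-1.0, -0.002, 0.001]]
```

>>> step_arm(increments=[1.4,-1.1,-5.0,0,0,0,1.3,-1.1,-5.0,0,0,0,1.4,-1.1,-5.0,0,0,0,1.4,-1.1,-5.1,0,0,0,1.4,-1.1,-5.0,0,0,0,1.3,-1.1,-5.0,0,0,0,1.4,-1.1,-5.0,0,0,0,3.4,0,0,0,0,0,0,0,0,0,0,0,0,0,0,0,0,0], fingers=40)

```text
time: 19.75
position: [0.5257, 0.2889, 0.068]
tool_rot: [1.458, 1.026, -1.457]
ft_force: [0.6, -0.3, -0.2]
grip_width: 0.397
```

Run:
```python
from h import *
st()
for i,c in enumerate(('scene','top')):
    im=snap(c,c+'7.png'); u,v=map(int,proj(c,[.524,.29,.05])); cv2.imwrite(f'pics/{c}7c.png',cv2.resize(cv2.cvtColor(im,4)[v-50:v+50,max(u-60,0):u+60],None,fx=5,fy=5))
    print(find(c,'plug0'))
```

```text
t 19.75 p [0.5257 0.2889 0.068 ] x [ 0. -0. -1.] y [ 0.942 -0.337  0.   ] q [-0.858  0.348  0.372  1.767 -0.142  1.053 -0.779] F [ 0.6 -0.3 -0.2] g 0.397
[]
[(0.62, [0.4111, 0.2921, 0.0119]), (0.6, [0.4098, 0.2401, 0.0109]), (0.55, [0.5205, 0.2368, 0.0087]), (0.52, [0.506, -0.0812, 0.0564])]
```

View pics/scene7c.png

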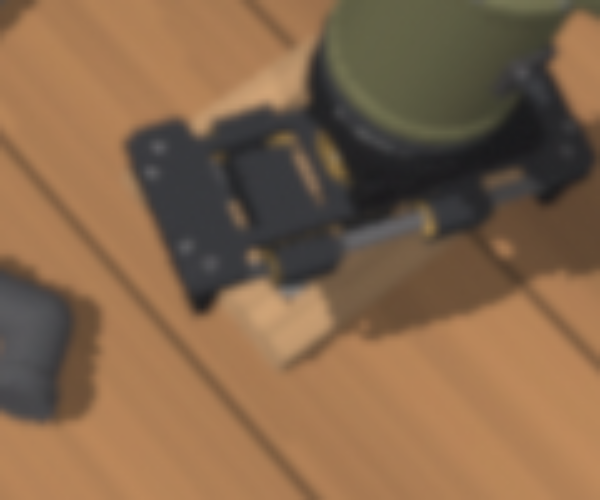

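>>> step_arm(increments=[2.4,0,0,0,0,0,1.5,0,0,0,0,0,0.5,0,0,0,0,0,0,0,0,0,0,0])

```text
time: 20.45
position: [0.5252, 0.2898, 0.0236]
tool_rot: [1.457, 1.027, -1.457]
ft_force: [0.5, -0.3, -0.4]
grip_width: 0.399
```

>>> step_arm(increments=[0,0,0,0,0,0,0,0,0,0,0,0,0,0,0,0,0,0,0,0,0,0,0,0,0,0,0,0,0,0,0,0,0,0,0,0], fingers=0, force=15)

```text
time: 21.2
position: [0.5252, 0.2901, 0.024]
tool_rot: [1.457, 1.028, -1.456]
ft_force: [-2.5, -0.7, 5.5]
grip_width: 0.191
```

>>> step_arm(increments=[0,0,0,0,0,0,0,0,0,0,0,0,0,0,0,0,0,0], force=30)

```text
time: 21.58
position: [0.5252, 0.2902, 0.0241]
tool_rot: [1.457, 1.028, -1.456]
ft_force: [-0.9, -0.1, 4.3]
grip_width: 0.173
```

>>> step_arm(increments=[-1,0,0,0,0,0,-2,0,0,0,0,0,-4,0,0,0,0,0,-4,0,0,0,0,0,0,0,0,0,0,0])

```text
time: 22.2
position: [0.528, 0.2912, 0.1389]
tool_rot: [1.465, 1.027, -1.449]
ft_force: [-0.5, 0.1, -0.4]
grip_width: 0.174
```

Run:
```python
from h import *
st()
for i,c in enumerate(('scene','top')):
    im=snap(c,c+'8.png'); u,v=map(int,proj(c,[.524,.29,.12])); cv2.imwrite(f'pics/{c}8c.png',cv2.resize(cv2.cvtColor(im,4)[v-50:v+50,max(u-60,0):u+60],None,fx=5,fy=5))
    print(find(c,'plug0'))
```

```text
t 22.2 p [0.528  0.2912 0.1389] x [ 0.008  0.005 -1.   ] y [ 0.942 -0.336  0.005] q [-0.874  0.277  0.385  1.701 -0.112  1.176 -0.801] F [-0.5  0.1 -0.4] g 0.174
[(0.67, [0.5119, -0.0739, 0.0601])]
[(0.62, [0.4121, 0.2417, 0.0113]), (0.62, [0.4157, 0.2935, 0.0134]), (0.53, [0.4634, -0.2836, 0.0013]), (0.43, [0.5293, 0.2887, 0.122]), (0.4, [0.5204, 0.2349, 0.0064])]
```

View pics/scene8c.png

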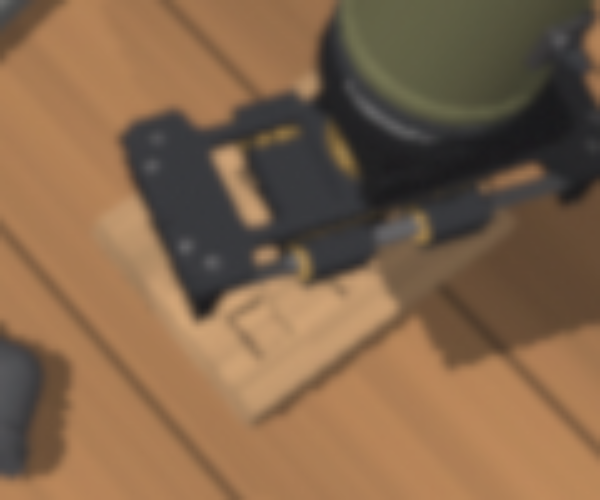

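View pics/top8c.png

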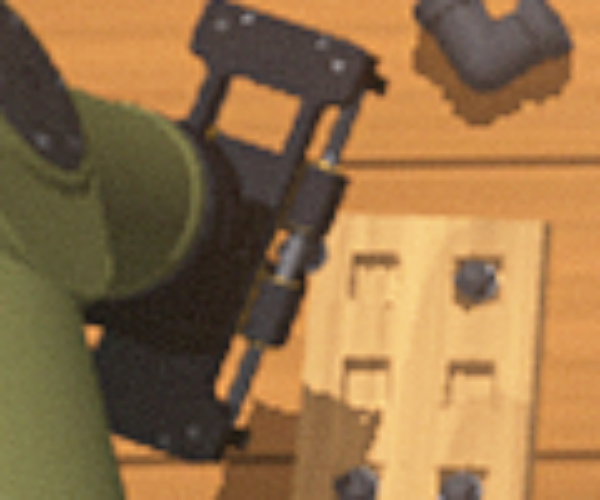

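The pocket at the first plug's place is empty and the jaw width is 15 mm, so the plug is held. Next is the tin.

Run:
```python
from h import *
for c in('top','scene'): print(c,[x for x in find(c,'tin_mouth') if x[1][1]>-.2],[x for x in find(c,'carton')])
D=down(np.arctan2(-.335,.942))
plan([([.528,.291,.175],D),([.626,-.003,.175],D)])
```

```text
top [(0.95, [0.6249, -0.006, 0.1207])] [(0.97, [0.4627, -0.2831, 0.0006])]
scene [(0.82, [0.6275, -0.0042, 0.1204])] [(0.81, [0.4646, -0.2846, -0.0006])]
CALL [-4.2, 0.3, -0.2, 0.0, 0.0, 0.0, 0.0, 3.2, 4.1, 0.0, 0.0, 0.0, 0.0, 3.2, 4.0, 0.0, 0.0, 0.0, 0.0, 3.1, 4.1, 0.0, 0.0, 0.0, 0.0, 3.2, 4.0, 0.0, 0.0, 0.0, 0.0, 3.2, 4.1, 0.0, 0.0, 0.0, 0.0, 3.2, 4.1, 0.0, 0.0, 0.0]
end [ 0.6262 -0.0034  0.1748] [[-0.001, 0.942, -0.335], [-0.001, -0.335, -0.942], [-1.0, -0.001, 0.001]]
```

>>> step_arm(increments=[-3.7,0,0,0,0,0,0,3.2,4.1,0,0,0,0,3.2,4.1,0,0,0,0,3.2,4.1,0,0,0,0,3.2,4.1,0,0,0,0,3.2,4.1,0,0,0,0,3.2,4.1,0,0,0,0,0,0,0,0,0,0,0,0,0,0,0])

```text
time: 23.72
position: [0.6232, -0.0058, 0.17]
tool_rot: [1.456, 1.029, -1.457]
ft_force: [-0.2, 1.1, -0.3]
grip_width: 0.177
```

Run:
```python
from h import *
st()
for i,c in enumerate(('scene','top')):
    im=snap(c,c+'9.png'); u,v=map(int,proj(c,[.626,-.005,.12])); cv2.imwrite(f'pics/{c}9c.png',cv2.resize(cv2.cvtColor(im,4)[v-50:v+50,max(u-60,0):u+60],None,fx=5,fy=5))
D=down(np.arctan2(-.335,.942))
plan([([.626,-.005,.128],D)])
```

```text
t 23.73 p [ 0.6232 -0.0058  0.17  ] x [-0.001  0.001 -1.   ] y [ 0.942 -0.336 -0.001] q [-0.485  0.322  0.558  1.61  -0.177  1.262 -0.239] F [-0.2  1.1 -0.3] g 0.177
CALL [4.2, 0.3, 0.0, 0.0, 0.0, 0.0]
end [ 0.626  -0.0051  0.1281] [[-0.001, 0.943, -0.333], [0.001, -0.333, -0.943], [-1.0, -0.001, -0.001]]
```

View pics/scene9c.png

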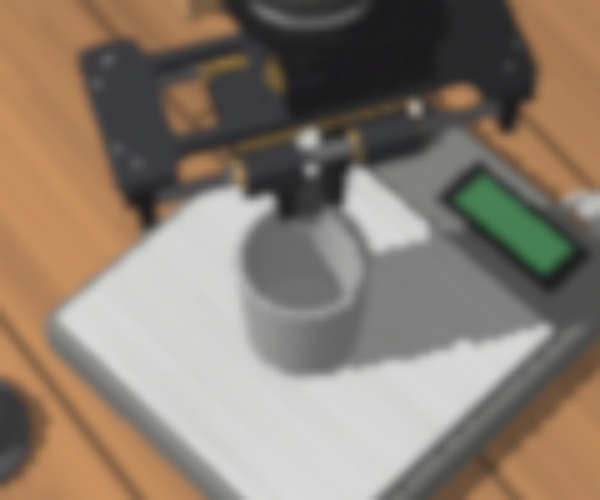

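>>> step_arm(increments=[2.2,0.3,0,0,0,0,2.0,0,0,0,0,0,0,0,0,0,0,0,0,0,0,0,0,0])

```text
time: 24.32
position: [0.6265, -0.0068, 0.1289]
tool_rot: [1.456, 1.028, -1.456]
ft_force: [0.1, -0.3, -0.4]
grip_width: 0.171
```

>>> step_arm(increments=[0,0,0,0,0,0,0,0,0,0,0,0,0,0,0,0,0,0,0,0,0,0,0,0], fingers=40)

```text
time: 24.82
position: [0.6264, -0.0073, 0.1288]
tool_rot: [1.457, 1.027, -1.456]
ft_force: [-0.2, -0.5, 0.5]
grip_width: 0.392
```

>>> step_arm(increments=[-2,0,0,0,0,0,-4,0,0,0,0,0,0,0,0,0,0,0])

```text
time: 25.2
position: [0.629, -0.0077, 0.1938]
tool_rot: [1.462, 1.023, -1.449]
ft_force: [-0.1, 0.1, 0.0]
grip_width: 0.398
```

Run:
```python
from h import *
st()
for i,c in enumerate(('scene','top')):
    im=snap(c,c+'10.png'); u,v=map(int,proj(c,[.626,-.005,.12])); cv2.imwrite(f'pics/{c}10c.png',cv2.resize(cv2.cvtColor(im,4)[v-50:v+50,max(u-60,0):u+60],None,fx=5,fy=5))
    print(find(c,'plug0'),[x for x in find(c,'tin_mouth') if x[1][1]>-.2])
D=down(np.arctan2(-.335,.942))
plan([([.521,.2355,.15],D),([.521,.2355,.06],D)])
```

```text
t 25.2 p [ 0.629  -0.0077  0.1938] x [ 0.008  0.001 -1.   ] y [ 0.942 -0.336  0.008] q [-0.485  0.311  0.564  1.574 -0.172  1.298 -0.24 ] F [-0.1  0.1  0. ] g 0.398
[(0.61, [0.4078, 0.2399, 0.0138]), (0.45, [0.416, 0.2926, 0.0085]), (0.43, [0.522, 0.2357, 0.01]), (0.37, [0.632, -0.0089, 0.0479]), (0.19, [0.4647, -0.2846, 0.001])] [(0.61, [0.6294, -0.0074, 0.1214])]
[(0.62, [0.4096, 0.2423, 0.0087]), (0.56, [0.5224, 0.2367, 0.0072]), (0.45, [0.4152, 0.2963, 0.0121])] [(0.52, [0.6272, -0.0058, 0.1185])]
CALL [0.8, -3.6, -3.9, 0.0, 0.0, 0.0, 0.7, -3.6, -3.8, 0.0, 0.0, 0.0, 0.8, -3.6, -3.9, 0.0, 0.0, 0.0, 0.7, -3.6, -3.9, 0.0, 0.0, 0.0, 0.8, -3.6, -3.9, 0.0, 0.0, 0.0, 4.5, 0.0, 0.0, 0.0, 0.0, 0.0, 4.5, 0.0, 0.0, 0.0, 0.0, 0.0]
end [0.5209 0.236  0.0598] [[-0.002, 0.942, -0.335], [-0.0, -0.335, -0.942], [-1.0, -0.002, 0.001]]
```

View pics/scene10c.png

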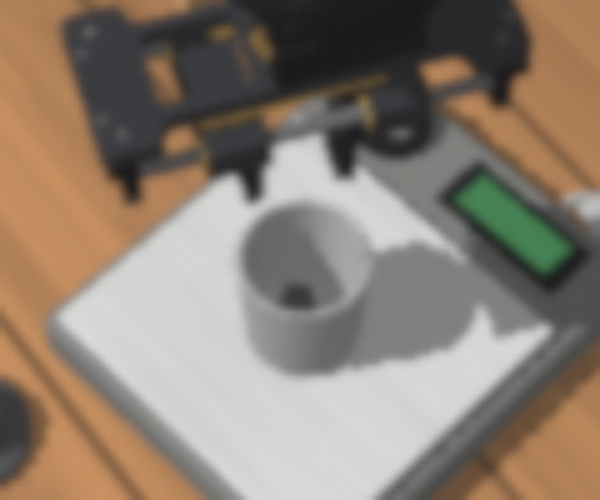

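The first plug is in the tin (crop (297,297)). Next is plug B.

>>> step_arm(increments=[0.8,-3.5,-3.9,0,0,0,0.7,-3.5,-3.9,0,0,0,0.8,-3.5,-3.9,0,0,0,0.7,-3.6,-3.9,0,0,0,0.8,-3.6,-3.9,0,0,0,4.5,0,0,0,0,0,4.0,0,0,0,0,0,0,0,0,0,0,0,0,0,0,0,0,0])

```text
time: 26.62
position: [0.5258, 0.2358, 0.0667]
tool_rot: [1.458, 1.027, -1.456]
ft_force: [0.5, -0.1, 0.6]
grip_width: 0.404
```

Run:
```python
from h import *
st(); D=down(np.arctan2(-.335,.942))
plan([([.5215,.236,.0235],D)])
```

```text
t 26.62 p [0.5258 0.2358 0.0667] x [ 0.001  0.    -1.   ] y [ 0.942 -0.336  0.001] q [-0.818  0.304  0.408  1.829 -0.139  1.034 -0.699] F [ 0.5 -0.1  0.6] g 0.404
CALL [4.3, -0.4, 0.1, 0.0, 0.0, 0.0]
end [0.5218 0.2363 0.0237] [[0.001, 0.942, -0.336], [0.0, -0.336, -0.942], [-1.0, 0.001, -0.001]]
```

>>> step_arm(increments=[2.0,-0.4,0.1,0,0,0,1.8,0,0,0,0,0,0.5,0,0,0,0,0,0,0,0,0,0,0])

```text
time: 27.12
position: [0.5211, 0.2362, 0.0228]
tool_rot: [1.457, 1.027, -1.456]
ft_force: [0.6, -0.9, 0.2]
grip_width: 0.399
```

>>> step_arm(increments=[0,0,0,0,0,0,0,0,0,0,0,0,0,0,0,0,0,0,0,0,0,0,0,0,0,0,0,0,0,0,0,0,0,0,0,0,0,0,0,0,0,0,0,0,0,0,0,0], fingers=0, force=30)

```text
time: 28.12
position: [0.5212, 0.2364, 0.023]
tool_rot: [1.457, 1.028, -1.456]
ft_force: [-0.6, -0.9, 5.2]
grip_width: 0.169
```

>>> step_arm(increments=[-1,0,0,0,0,0,-3,0,0,0,0,0,-5,0,0,0,0,0,-5,0,0,0,0,0,-1,0,0,0,0,0,0,0,0,0,0,0])

```text
time: 28.88
position: [0.5208, 0.2362, 0.1729]
tool_rot: [1.457, 1.028, -1.456]
ft_force: [-0.6, 0.6, -0.1]
grip_width: 0.169
```

Run:
```python
from h import *
st(); D=down(np.arctan2(-.335,.942))
for c in('top','scene'):
    ctrl.get_image(c); print([x for x in find(c,'plug0')],[x for x in find(c,'tin_mouth') if x[1][1]>-.2])
plan([([.626,-.005,.172],D)])
```

```text
t 28.88 p [0.5208 0.2362 0.1729] x [ 0.001  0.001 -1.   ] y [ 0.942 -0.335  0.   ] q [-0.848  0.19   0.425  1.732 -0.083  1.236 -0.745] F [-0.6  0.6 -0.1] g 0.169
[(0.61, [0.4107, 0.2387, 0.0104]), (0.47, [0.413, 0.2942, 0.0132]), (0.47, [0.6301, -0.0087, 0.0491]), (0.35, [0.5192, 0.2367, 0.1606])] [(0.69, [0.6298, -0.0038, 0.1209])]
[(0.51, [0.4675, 0.2661, 0.002]), (0.42, [0.6303, -0.0042, 0.0506]), (0.38, [0.4061, 0.2378, 0.0135]), (0.37, [0.4127, 0.294, 0.0073]), (0.22, [0.4664, -0.2859, -0.0045])] [(0.55, [0.6288, -0.0039, 0.1222])]
CALL [0.0, 3.6, 3.8, 0.0, 0.0, 0.0, 0.0, 3.6, 3.9, 0.0, 0.0, 0.0, 0.0, 3.6, 3.8, 0.0, 0.0, 0.0, -0.1, 3.6, 3.8, 0.0, 0.0, 0.0, 0.0, 3.7, 3.8, 0.0, 0.0, 0.0]
end [ 0.6266 -0.0048  0.1723] [[-0.002, 0.942, -0.335], [-0.001, -0.335, -0.942], [-1.0, -0.001, 0.002]]
```

>>> step_arm(increments=[0,3.6,3.8,0,0,0,0,3.6,3.9,0,0,0,0,3.7,3.8,0,0,0,-0.1,3.7,3.8,0,0,0,0,3.7,3.8,0,0,0,0,0,0,0,0,0,2.2,0,0,0,0,0,2.0,0,0,0,0,0,0,0,0,0,0,0,0,0,0,0,0,0])

```text
time: 30.42
position: [0.6294, -0.0047, 0.1319]
tool_rot: [1.456, 1.028, -1.456]
ft_force: [-0.5, 0.0, -0.2]
grip_width: 0.164
```

>>> step_arm(increments=[0,0,0,0,0,0,0,0,0,0,0,0,0,0,0,0,0,0,0,0,0,0,0,0], fingers=40)

```text
time: 30.92
position: [0.6293, -0.0051, 0.1318]
tool_rot: [1.457, 1.028, -1.456]
ft_force: [0.6, -0.9, 0.7]
grip_width: 0.389
```

>>> step_arm(increments=[-2,0,0,0,0,0,-4,0,0,0,0,0,0,0,0,0,0,0,0,0,0,0,0,0])

```text
time: 31.42
position: [0.6293, -0.0051, 0.1923]
tool_rot: [1.457, 1.027, -1.456]
ft_force: [-1.0, 0.5, -0.3]
grip_width: 0.401
```

Run:
```python
from h import *
st()
for i,c in enumerate(('scene','top')):
    im=snap(c,c+'11.png'); u,v=map(int,proj(c,[.626,-.005,.12])); cv2.imwrite(f'pics/{c}11c.png',cv2.resize(cv2.cvtColor(im,4)[v-50:v+50,max(u-60,0):u+60],None,fx=5,fy=5))
    print(find(c,'plug0'),[x for x in find(c,'tin_mouth') if x[1][1]>-.2])
D=down(np.arctan2(-.335,.942))
plan([([.4145,.2925,.15],D),([.4145,.2925,.065],D)])
```

```text
t 31.43 p [ 0.6293 -0.0051  0.1923] x [ 0.001  0.    -1.   ] y [ 0.942 -0.335  0.001] q [-0.499  0.321  0.58   1.568 -0.181  1.305 -0.238] F [-1.   0.5 -0.3] g 0.401
[(0.64, [0.4057, 0.2372, 0.0096]), (0.5, [0.4108, 0.2916, 0.0077]), (0.5, [0.6285, -0.0079, 0.0514])] [(0.78, [0.6272, -0.0037, 0.1219])]
[(0.63, [0.4134, 0.2949, 0.0123]), (0.59, [0.414, 0.2413, 0.011])] [(0.61, [0.6261, -0.0069, 0.1167])]
CALL [0.6, -4.3, -3.0, 0.0, 0.0, 0.0, 0.6, -4.3, -3.0, 0.0, 0.0, 0.0, 0.6, -4.3, -2.9, 0.0, 0.0, 0.0, 0.5, -4.3, -3.0, 0.0, 0.0, 0.0, 0.6, -4.3, -3.0, 0.0, 0.0, 0.0, 0.6, -4.4, -3.0, 0.0, 0.0, 0.0, 0.6, -4.3, -3.0, 0.0, 0.0, 0.0, 4.3, 0.0, 0.0, 0.0, 0.0, 0.0, 4.2, 0.0, 0.0, 0.0, 0.0, 0.0]
end [0.4142 0.2931 0.065 ] [[-0.001, 0.942, -0.335], [-0.0, -0.335, -0.942], [-1.0, -0.001, 0.001]]
```

View pics/scene11c.png

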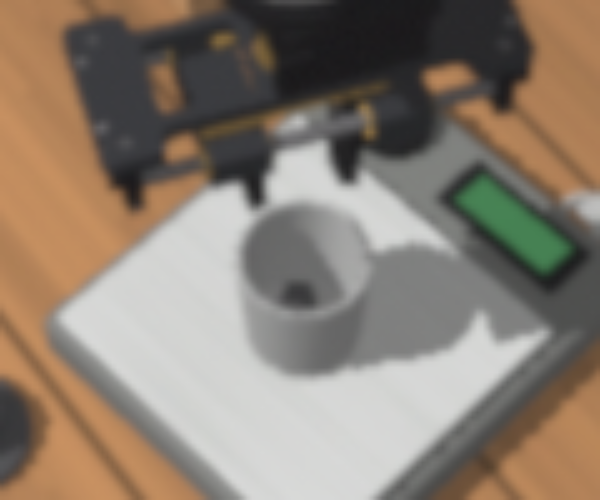

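>>> step_arm(increments=[0.6,-4.3,-3.0,0,0,0,0.6,-4.3,-3.0,0,0,0,0.6,-4.3,-2.9,0,0,0,0.5,-4.3,-3.0,0,0,0,0.6,-4.3,-3.0,0,0,0,0.6,-4.4,-3.0,0,0,0,0.6,-4.3,-3.0,0,0,0,4.2,0,0,0,0,0,4.0,0,0,0,0,0,0,0,0,0,0,0,0,0,0,0,0,0])

```text
time: 33.1
position: [0.4157, 0.2934, 0.0698]
tool_rot: [1.458, 1.027, -1.455]
ft_force: [-0.2, -1.1, 1.0]
grip_width: 0.399
```

Run:
```python
from h import *
st(); D=down(np.arctan2(-.335,.942))
im=snap('top','top12.png'); u,v=map(int,proj('top',[.626,-.005,.12])); cv2.imwrite(f'pics/top12c.png',cv2.resize(cv2.cvtColor(im,4)[v-30:v+30,u-30:u+30],None,fx=8,fy=8,interpolation=2))
plan([([.4140,.2925,.0235],D)])
```

```text
t 33.1 p [0.4157 0.2934 0.0698] x [ 0.001  0.001 -1.   ] y [ 0.942 -0.336  0.001] q [-0.972  0.157  0.329  1.986 -0.06   1.007 -0.957] F [-0.2 -1.1  1. ] g 0.399
CALL [4.7, -0.2, 0.2, 0.0, 0.0, 0.0]
end [0.4136 0.2926 0.0233] [[0.002, 0.942, -0.336], [0.002, -0.336, -0.942], [-1.0, 0.001, -0.003]]
```

View pics/top12c.png

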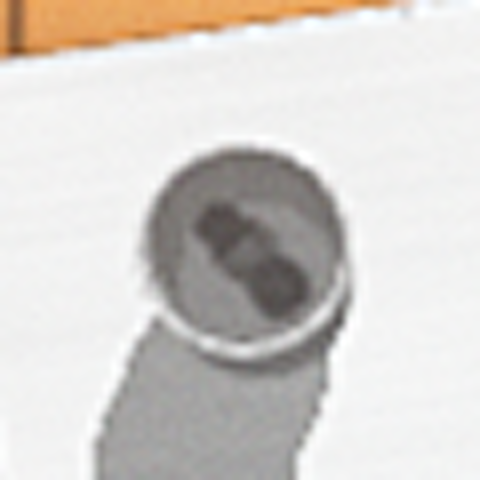

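The top view shows both plugs in the tin, one standing and one lying.

>>> step_arm(increments=[2.4,-0.2,0.1,0,0,0,1.8,0,0,0,0,0,0.4,0,0,0,0,0,0,0,0,0,0,0])

```text
time: 33.65
position: [0.4134, 0.2934, 0.0238]
tool_rot: [1.458, 1.028, -1.455]
ft_force: [-0.5, 0.4, 0.1]
grip_width: 0.396
```

>>> step_arm(increments=[0,0,0,0,0,0,0,0,0,0,0,0,0,0,0,0,0,0,0,0,0,0,0,0,0,0,0,0,0,0,0,0,0,0,0,0,0,0,0,0,0,0,0,0,0,0,0,0], fingers=0, force=30)

```text
time: 34.65
position: [0.4129, 0.2932, 0.0231]
tool_rot: [1.457, 1.028, -1.456]
ft_force: [-0.0, -1.0, 5.4]
grip_width: 0.183
```

>>> step_arm(increments=[-1,0,0,0,0,0,-3,0,0,0,0,0,-5,0,0,0,0,0,-5,0,0,0,0,0,-1,0,0,0,0,0,0,0,0,0,0,0])

```text
time: 35.4
position: [0.4125, 0.2928, 0.1728]
tool_rot: [1.457, 1.028, -1.456]
ft_force: [0.3, -1.1, -1.3]
grip_width: 0.185
```

Run:
```python
from h import *
st(); D=down(np.arctan2(-.335,.942))
for c in('top','scene'):
    ctrl.get_image(c); print([x for x in find(c,'plug0')],[x for x in find(c,'tin_mouth') if x[1][1]>-.2])
plan([([.6265,-.005,.172],D)])
```

```text
t 35.4 p [0.4125 0.2928 0.1728] x [ 0.     0.001 -1.   ] y [ 0.942 -0.335  0.   ] q [-0.992  0.041  0.332  1.882 -0.014  1.221 -0.997] F [ 0.3 -1.1 -1.3] g 0.185
[(0.65, [0.6541, 0.2265, 0.0035]), (0.61, [0.4083, 0.237, 0.0105]), (0.53, [0.6348, -0.0054, 0.0599]), (0.43, [0.6287, -0.0077, 0.0495])] [(0.91, [0.6258, -0.0033, 0.1194]), (0.66, [0.5928, -0.0069, -0.0006])]
[(0.52, [0.6271, -0.0089, 0.0503]), (0.43, [0.4049, 0.2405, 0.0132])] [(0.73, [0.6219, -0.0038, 0.0466]), (0.56, [0.6272, -0.0063, 0.121]), (0.31, [0.7959, -0.0813, 0.0044])]
CALL [0.0, 4.3, 3.0, 0.0, 0.0, 0.0, 0.0, 4.3, 2.9, 0.0, 0.0, 0.0, 0.0, 4.3, 3.0, 0.0, 0.0, 0.0, 0.0, 4.3, 3.0, 0.0, 0.0, 0.0, 0.0, 4.4, 3.0, 0.0, 0.0, 0.0, -0.1, 4.3, 2.9, 0.0, 0.0, 0.0, 0.0, 4.3, 3.0, 0.0, 0.0, 0.0]
end [ 0.6266 -0.005   0.1724] [[-0.002, 0.942, -0.335], [-0.002, -0.335, -0.942], [-1.0, -0.001, 0.002]]
```

>>> step_arm(increments=[0,4.3,3.0,0,0,0,0,4.3,2.9,0,0,0,0,4.3,3.0,0,0,0,0,4.3,3.0,0,0,0,0,4.4,3.0,0,0,0,-0.1,4.3,2.9,0,0,0,0,4.3,3.0,0,0,0,0,0,0,0,0,0,2.2,0,0,0,0,0,2.0,0,0,0,0,0,0,0,0,0,0,0,0,0,0,0,0,0])

```text
time: 37.2
position: [0.6274, -0.0039, 0.1319]
tool_rot: [1.456, 1.028, -1.456]
ft_force: [-0.9, -0.4, -0.5]
grip_width: 0.183
```

>>> step_arm(increments=[0,0,0,0,0,0,0,0,0,0,0,0,0,0,0,0,0,0,0,0,0,0,0,0], fingers=40)

```text
time: 37.7
position: [0.6274, -0.0044, 0.1318]
tool_rot: [1.457, 1.027, -1.456]
ft_force: [-0.3, 0.1, -0.5]
grip_width: 0.392
```

>>> step_arm(increments=[-2,0,0,0,0,0,-4,0,0,0,0,0,0,0,0,0,0,0,0,0,0,0,0,0])

```text
time: 38.2
position: [0.6274, -0.0044, 0.1923]
tool_rot: [1.457, 1.027, -1.456]
ft_force: [-1.2, 0.3, -1.1]
grip_width: 0.403
```

Run:
```python
from h import *
st()
for i,c in enumerate(('scene','top')):
    im=ctrl.get_image(c)
    print(find(c,'plug0'),[x for x in find(c,'tin_mouth') if x[1][1]>-.2])
D=down(np.arctan2(-.335,.942))
plan([([.409,.239,.15],D),([.409,.239,.065],D)])
```

```text
t 38.2 p [ 0.6274 -0.0044  0.1923] x [ 0.001  0.    -1.   ] y [ 0.942 -0.335  0.001] q [-0.531  0.322  0.617  1.574 -0.192  1.305 -0.23 ] F [-1.2  0.3 -1.1] g 0.403
[(0.53, [0.4058, 0.2371, 0.0144]), (0.49, [0.639, -0.0143, 0.0506]), (0.41, [0.6335, -0.0099, 0.0673])] [(0.65, [0.6373, -0.0105, 0.1225])]
[(0.62, [0.4129, 0.2386, 0.0101]), (0.17, [0.6519, 0.2299, 0.0048])] [(0.6, [0.5029, -0.0778, 0.0581]), (0.43, [0.6356, -0.0071, 0.1213]), (0.43, [0.628, -0.0078, 0.0443])]
CALL [0.7, -4.8, -2.6, 0.0, 0.0, 0.0, 0.7, -4.8, -2.6, 0.0, 0.0, 0.0, 0.7, -4.7, -2.6, 0.0, 0.0, 0.0, 0.6, -4.8, -2.6, 0.0, 0.0, 0.0, 0.7, -4.8, -2.6, 0.0, 0.0, 0.0, 0.7, -4.8, -2.6, 0.0, 0.0, 0.0, 4.3, 0.0, 0.0, 0.0, 0.0, 0.0, 4.2, 0.0, 0.0, 0.0, 0.0, 0.0]
end [0.4086 0.2388 0.0651] [[-0.001, 0.942, -0.335], [-0.0, -0.335, -0.942], [-1.0, -0.001, 0.001]]
```

>>> step_arm(increments=[0.7,-4.8,-2.6,0,0,0,0.7,-4.8,-2.6,0,0,0,0.7,-4.7,-2.6,0,0,0,0.6,-4.8,-2.6,0,0,0,0.7,-4.8,-2.6,0,0,0,0.7,-4.8,-2.6,0,0,0,4.2,0,0,0,0,0,4.0,0,0,0,0,0,0,0,0,0,0,0,0,0,0,0,0,0])

```text
time: 39.75
position: [0.4101, 0.2391, 0.0698]
tool_rot: [1.458, 1.027, -1.456]
ft_force: [0.3, 0.1, 0.9]
grip_width: 0.399
```

Run:
```python
from h import *
st(); D=down(np.arctan2(-.335,.942))
im=snap('top','top13.png'); u,v=map(int,proj('top',[.626,-.005,.12])); cv2.imwrite(f'pics/top13c.png',cv2.resize(cv2.cvtColor(im,4)[v-30:v+30,u-30:u+30],None,fx=8,fy=8,interpolation=2))
ctrl.get_image('scene')
for c in('top','scene'): print([x for x in find(c,'tin_mouth') if x[1][1]>-.2])
plan([([.409,.239,.0235],D)])
```

```text
t 39.75 p [0.4101 0.2391 0.0698] x [ 0.001  0.001 -1.   ] y [ 0.942 -0.336  0.001] q [-0.963  0.084  0.397  2.065 -0.039  0.998 -0.89 ] F [0.3 0.1 0.9] g 0.399
[(0.93, [0.6368, -0.0096, 0.1184]), (0.18, [0.4103, 0.2373, 0.0103]), (0.18, [0.6459, -0.0069, 0.0586])]
[(0.92, [0.6386, -0.0071, 0.1229]), (0.43, [0.5111, -0.0739, 0.0586])]
CALL [4.7, -0.1, 0.1, 0.0, 0.0, 0.0]
end [0.4092 0.2389 0.0231] [[0.002, 0.942, -0.336], [0.002, -0.336, -0.942], [-1.0, 0.001, -0.003]]
```

View pics/top13c.png

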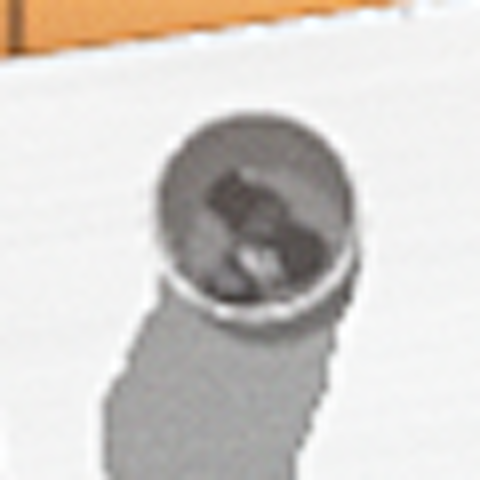

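All three plugs are in the tin, which has shifted about 1 cm to (0.637, -0.0085) and is still well inside tolerance. The last plug is next.

>>> step_arm(increments=[2.4,-0.1,0.1,0,0,0,1.8,0,0,0,0,0,0.4,0,0,0,0,0,0,0,0,0,0,0])

```text
time: 40.45
position: [0.4084, 0.2384, 0.0232]
tool_rot: [1.457, 1.027, -1.456]
ft_force: [0.2, 0.8, -0.1]
grip_width: 0.399
```

>>> step_arm(increments=[0,0,0,0,0,0,0,0,0,0,0,0,0,0,0,0,0,0,0,0,0,0,0,0,0,0,0,0,0,0,0,0,0,0,0,0,0,0,0,0,0,0,0,0,0,0,0,0], fingers=0, force=30)

```text
time: 41.45
position: [0.4082, 0.2384, 0.0229]
tool_rot: [1.457, 1.028, -1.456]
ft_force: [-0.8, -0.1, 5.1]
grip_width: 0.156
```

>>> step_arm(increments=[-1,0,0,0,0,0,-3,0,0,0,0,0,-5,0,0,0,0,0,-5,0,0,0,0,0,-1,0,0,0,0,0,0,0,0,0,0,0])

```text
time: 42.2
position: [0.4079, 0.2382, 0.1727]
tool_rot: [1.457, 1.028, -1.456]
ft_force: [-0.5, 0.1, 0.3]
grip_width: 0.159
```

Run:
```python
from h import *
st(); D=down(np.arctan2(-.335,.942))
for c in('top','scene'):
    ctrl.get_image(c); print([x for x in find(c,'plug0')],[x for x in find(c,'tin_mouth') if x[1][1]>-.2])
plan([([.637,-.008,.172],D)])
```

```text
t 42.2 p [0.4079 0.2382 0.1727] x [ 0.     0.001 -1.   ] y [ 0.942 -0.335  0.   ] q [-0.983 -0.039  0.392  1.956  0.016  1.221 -0.939] F [-0.5  0.1  0.3] g 0.159
[(0.5, [0.6395, -0.0157, 0.048]), (0.45, [0.6462, -0.0072, 0.0558]), (0.41, [0.6323, -0.0044, 0.0729])] [(0.77, [0.6363, -0.0095, 0.12])]
[(0.52, [0.4055, 0.2376, 0.1602]), (0.46, [0.6326, -0.0085, 0.0663])] [(0.6, [0.6388, -0.0079, 0.1231]), (0.41, [0.7942, -0.0784, 0.0044])]
CALL [0.0, 4.3, 2.2, 0.0, 0.0, 0.0, 0.0, 4.2, 2.2, 0.0, 0.0, 0.0, 0.0, 4.3, 2.2, 0.0, 0.0, 0.0, 0.0, 4.3, 2.2, 0.0, 0.0, 0.0, -0.1, 4.2, 2.2, 0.0, 0.0, 0.0, 0.0, 4.3, 2.2, 0.0, 0.0, 0.0, 0.0, 4.3, 2.2, 0.0, 0.0, 0.0]
end [ 0.6373 -0.0077  0.1723] [[-0.002, 0.942, -0.335], [-0.002, -0.335, -0.942], [-1.0, -0.001, 0.002]]
```

>>> step_arm(increments=[0,4.3,2.2,0,0,0,0,4.2,2.2,0,0,0,0,4.3,2.2,0,0,0,0,4.3,2.2,0,0,0,-0.1,4.2,2.2,0,0,0,0,4.3,2.2,0,0,0,0,4.3,2.2,0,0,0,0,0,0,0,0,0,2.2,0,0,0,0,0,2.0,0,0,0,0,0,0,0,0,0,0,0,0,0,0,0,0,0])

```text
time: 44.0
position: [0.6381, -0.0067, 0.1319]
tool_rot: [1.456, 1.028, -1.456]
ft_force: [0.3, 0.2, -0.1]
grip_width: 0.154
```

>>> step_arm(increments=[0,0,0,0,0,0,0,0,0,0,0,0,0,0,0,0,0,0,0,0,0,0,0,0], fingers=40)

```text
time: 44.5
position: [0.6381, -0.0072, 0.1318]
tool_rot: [1.457, 1.027, -1.456]
ft_force: [-0.6, -0.2, 0.0]
grip_width: 0.389
```

>>> step_arm(increments=[-2,0,0,0,0,0,-4,0,0,0,0,0,-5,0,0,0,0,0,-5,0,0,0,0,0,0,0,0,0,0,0])

```text
time: 45.12
position: [0.6404, -0.0081, 0.2982]
tool_rot: [1.463, 1.022, -1.448]
ft_force: [1.0, 0.8, -0.6]
grip_width: 0.399
```

Run:
```python
from h import *
st()
for i,c in enumerate(('scene','top')):
    im=snap(c,c+'14.png')
    print(find(c,'plug0'),[x for x in find(c,'tin_mouth') if x[1][1]>-.2])
    u,v=map(int,proj(c,[.626,-.005,.12])); cv2.imwrite(f'pics/{c}14c.png',cv2.resize(cv2.cvtColor(im,4)[v-50:v+50,u-60:u+60],None,fx=5,fy=5,interpolation=2))
```

```text
t 45.12 p [ 0.6404 -0.0081  0.2982] x [ 0.01   0.001 -1.   ] y [ 0.942 -0.336  0.009] q [-0.557  0.309  0.685  1.389 -0.196  1.502 -0.226] F [ 1.   0.8 -0.6] g 0.399
[(0.61, [0.6417, -0.016, 0.071]), (0.56, [0.6321, -0.0071, 0.0624])] [(0.91, [0.6397, -0.0097, 0.1237])]
[(0.61, [0.6345, -0.0069, 0.0648]), (0.6, [0.6379, -0.0165, 0.0504]), (0.45, [0.6447, -0.0153, 0.0722])] [(0.49, [0.6365, -0.009, 0.1164])]
```

View pics/scene14c.png

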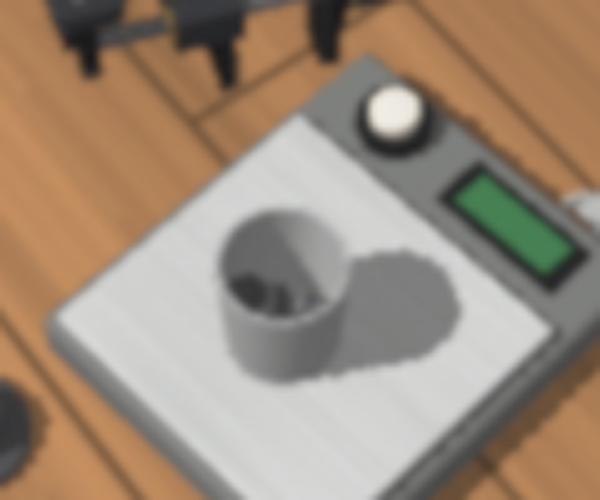

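All four plugs are in the tin (scene crop, dark at (250,295) to (310,300)) and the tray is empty. For the tipping I want a side grip, so I fit a kinematic model from the recorded joint and TCP pairs to check reach.

```bash
cat > kin.py <<'E'
import numpy as np, itertools
from scipy.spatial.transform import Rotation as Ro
from scipy.optimize import least_squares
DATA=[([-1.094,.3218,-.0701,1.4517,.0226,1.3708,-.0569],[.29,.5811,.2215],[0,0,-1],[.446,.895,0]),
([-0.121,0.521,0.623,1.34,-0.301,1.375,0.155],[0.6709,-0.2359,0.1891],[-0.001,0.001,-1],[0.942,-0.335,-0.001]),
([-0.116,0.542,0.617,1.377,-0.313,1.321,0.168],[0.6706,-0.2395,0.1578],[-.001,0,-1],[.942,-.335,-.001]),
([-0.483,0.411,0.56,1.692,-0.24,1.106,-0.194],[0.6269,-0.0052,0.0828],[0.002,0,-1],[0.942,-0.336,0.002]),
([-0.51,0.314,0.59,1.573,-0.179,1.308,-0.238],[0.6262,-0.005,0.1947],[0.001,0,-1],[0.942,-0.335,0.001]),
([-0.483,0.192,0.637,1.98,-0.133,1.013,-0.125],[0.5085,-0.0771,0.0688],[-.002,0,-1],[0.942,-0.336,-0.002]),
([-0.535,0.098,0.653,2.033,-0.069,1.031,-0.192],[0.4816,-0.0673,0.0837],[0,-.001,-1],[.942,-.336,.001]),
([-0.572,-0.045,0.645,1.902,0.027,1.272,-0.278],[0.4814,-0.0665,0.1989],[.004,.001,-1],[.942,-.335,.004]),
([-0.858,0.348,0.372,1.767,-0.142,1.053,-0.779],[0.5257,0.2889,0.068],[0,0,-1],[.942,-.337,0]),
([-0.972,0.157,0.329,1.986,-0.06,1.007,-0.957],[0.4157,0.2934,0.0698],[.001,.001,-1],[.942,-.336,.001]),
([-0.992,0.041,0.332,1.882,-0.014,1.221,-0.997],[0.4125,0.2928,0.1728],[0,.001,-1],[.942,-.335,0]),
([-0.983,-0.039,0.392,1.956,0.016,1.221,-0.939],[0.4079,0.2382,0.1727],[0,.001,-1],[.942,-.335,0]),
([-0.557,0.309,0.685,1.389,-0.196,1.502,-0.226],[0.6404,-0.0081,0.2982],[.01,.001,-1],[.942,-.336,.009])]
Rz=lambda a:Ro.from_rotvec([0,0,a]).as_matrix(); Ry=lambda a:Ro.from_rotvec([0,a,0]).as_matrix()
TOOL=np.array([[0,1,0],[0,0,1],[1,0,0]],float) # cols: tool x = flange z; y = flange x ; z = flange y
# pitch signs: arm plane: elbows bend so that sum of q2+q4+q6 = pi gives tool down
def fk(q,P,s):
    h,a1,L1,e1,L2,e2,L3=P
    R=Rz(s[0]*q[0]); p=np.array([0,0,h])+R@[a1,0,0]
    R=R@Ry(q[1])@Rz(s[1]*q[2]); p=p+R@[e1,0,L1]
    R=R@Ry(q[3])@Rz(s[2]*q[4]); p=p+R@[-e1+0*e2,0,L2]
    R=R@Ry(q[5])@Rz(s[3]*q[6]); p=p+R@[0,0,L3]
    return p,R@Rz(0)@TOOL
def res(P,s,yo):
    r=[]
    for q,p,x,y in DATA:
        pp,R=fk(q,P,s); r+=list((pp-p)*10)+list(R[:,0]-x)+list(yo*R[:,1]-y)
    return np.array(r)
if __name__=='__main__':
    best=[]
    for s in itertools.product([1,-1],repeat=4):
        for yo in(1,-1):
            o=least_squares(res,[.3,0,.4,0,.4,0,.2],args=(s,yo)); best.append((o.cost,s,yo,o.x.round(4)))
    for b in sorted(best,key=lambda b:b[0])[:4]: print(b)
    b=sorted(best,key=lambda b:b[0])[0]; print(np.abs(res(b[3],b[1],b[2])).reshape(-1,9).round(3))
E
python3 kin.py
```

```text
(np.float64(0.08159254489233404), (-1, -1, -1, -1), -1, array([ 0.646 , -0.0425,  0.4743,  0.0165,  0.535 ,  0.    ,  0.7745]))
(np.float64(0.8380013137108077), (-1, -1, 1, -1), -1, array([-0.1094, -0.0421,  0.473 ,  0.0146,  0.5383,  0.    ,  0.0154]))
(np.float64(5.769516706235196), (-1, -1, -1, 1), -1, array([ 0.6462, -0.0425,  0.4743,  0.0165,  0.535 ,  0.    ,  0.7748]))
(np.float64(6.730353042951598), (-1, -1, 1, 1), -1, array([-0.1094, -0.0421,  0.473 ,  0.0146,  0.5383,  0.    ,  0.0154]))
[[0.269 0.121 0.036 0.001 0.002 0.    0.    0.    0.002]
 [0.021 0.    0.011 0.001 0.    0.    0.    0.    0.   ]
 [0.019 0.002 0.035 0.    0.    0.    0.    0.    0.   ]
 [0.007 0.005 0.064 0.    0.    0.    0.    0.001 0.001]
 [0.005 0.002 0.012 0.    0.    0.    0.    0.    0.   ]
 [0.007 0.031 0.045 0.001 0.001 0.    0.    0.001 0.   ]
 [0.009 0.035 0.019 0.001 0.001 0.    0.    0.    0.   ]
 [0.001 0.017 0.072 0.    0.    0.    0.    0.001 0.001]
 [0.044 0.072 0.063 0.001 0.001 0.    0.    0.001 0.001]
 [0.077 0.089 0.039 0.001 0.    0.    0.    0.    0.001]
 [0.091 0.076 0.04  0.    0.001 0.    0.    0.    0.   ]
 [0.07  0.061 0.058 0.001 0.001 0.    0.    0.001 0.001]
 [0.006 0.018 0.06  0.    0.    0.    0.    0.    0.   ]]
```

>>> step_arm(increments=[-2,0,0,0,0,0.17,-2,0,0,0,0,0.17,0,0,0,0,0,0.17,0,0,0,0,0,0.17,0,0,0,0,0,0])

```text
time: 46.05
position: [0.6305, -0.0045, 0.3258]
tool_rot: [1.586, 0.458, -0.961]
ft_force: [-0.4, -0.5, 0.4]
grip_width: 0.4
```

Run:
```python
from h import *
st()
```

```text
t 46.05 p [ 0.6305 -0.0045  0.3258] x [ 0.586 -0.209 -0.783] y [ 0.739 -0.256  0.622] q [-0.821 -0.238  0.501  1.955  0.64   0.919 -0.908] F [-0.4 -0.5  0.4] g 0.4
```

>>> step_arm(increments=[0,0,0,0.17,0,0.1,0,0,0,0.17,0,0.1,0,0,0,0.17,0,0,0,0,0,0.17,0,0,0,0,0,0,0,0])

```text
time: 46.68
position: [0.6364, -0.008, 0.3324]
tool_rot: [2.168, 0.011, -1.003]
ft_force: [-0.3, 0.5, 0.4]
grip_width: 0.4
```

Run:
```python
from h import *
st()
```

```text
t 46.67 p [ 0.6364 -0.008   0.3324] x [ 0.695 -0.279 -0.662] y [ 0.294 -0.73   0.617] q [-0.667 -0.256  0.302  2.063  0.875  0.823 -1.788] F [-0.3  0.5  0.4] g 0.4
```

```bash
cat > kin2.py <<'E'
from kin import *
DATA+= [([-0.821,-0.238,0.501,1.955,0.64,0.919,-0.908],[0.6305,-0.0045,0.3258],[0.586,-0.209,-0.783],[0.739,-0.256,0.622]),
([-0.667,-0.256,0.302,2.063,0.875,0.823,-1.788],[0.6364,-0.008,0.3324],[0.695,-0.279,-0.662],[0.294,-0.73,0.617])]
LO=np.array([-2.86,-.3,-1.38,.06,-1.56,.09,-2.69]);HI=np.array([2.86,2.09,1.24,2.45,4.7,2.05,2.69])
TY=np.array([[0,-1,0],[0,0,-1],[1,0,0]],float)
def fk(q,P):
    h,a1,b1,L1,e1,f1,L2,e2,f2,L3,w,v=P
    R=Rz(-q[0]); p=np.array([0,0,h])+R@[a1,b1,0]
    R=R@Ry(q[1])@Rz(-q[2]); p=p+R@[e1,f1,L1]
    R=R@Ry(q[3])@Rz(-q[4]); p=p+R@[e2,f2,L2]
    R=R@Ry(q[5]); p=p+R@[w,v,0]
    R=R@Rz(-q[6]); p=p+R@[0,0,L3]
    return p,R@TY
def res(P):
    r=[]
    for q,p,x,y in DATA:
        pp,R=fk(q,P); r+=list((pp-p)*1000)
    return np.array(list(r)+list((P-P0)*2))
P0=np.array([.3,0,0,.4,0,0,.4,0,0,.3,0,0])
o=least_squares(res,P0); PP=o.x
def Rerr(q,R): return Ro.from_matrix(fk(q,PP)[1].T@R).as_rotvec()
def ik(p,R,q0,n=25,seed=0):
    rng=np.random.default_rng(seed); out=[]
    for k in range(n):
        s=q0 if k==0 else rng.uniform(LO,HI)
        s=np.clip(s,LO+.021,HI-.021)
        f=lambda q:np.r_[(fk(q,PP)[0]-p)*10,Rerr(q,R),(q-q0)*1e-4]
        o=least_squares(f,s,bounds=(LO+.02,HI-.02)); e=np.abs(f(o.x)[:6]).max()
        out.append((e,o.x))
    return out
if __name__=='__main__':
    print(o.cost,PP.round(4)); print(o.fun[:45].reshape(-1,3).round(1).tolist())
E
python3 kin2.py
```

```text
0.9709181589410112 [ 2.495e-01  2.000e-04 -1.550e-02  4.677e-01  7.000e-04 -1.070e-02
  5.128e-01 -0.000e+00 -2.000e-04  3.685e-01  5.000e-04 -2.000e-04]
[[-0.0, 0.1, -0.1], [-0.1, -0.5, 0.4], [-0.0, -0.2, -0.3], [0.1, 0.3, -0.1], [0.2, -0.1, 0.2], [-0.2, 0.3, 0.0], [0.1, -0.1, 0.1], [-0.1, -0.0, -0.0], [0.2, -0.2, 0.1], [-0.4, 0.1, -0.1], [-0.0, -0.2, -0.1], [0.2, -0.0, 0.1], [-0.3, 0.5, -0.2], [0.1, 0.1, 0.4], [-0.0, -0.1, -0.3]]
```

```bash
cat > srch.py <<'E'
from kin2 import *
from h import side
import sys
q0=np.array([-0.667,-0.256,0.302,2.063,0.875,0.823,-1.788])
def best(g,az,pitch,roll,n=12):
    R=side(az,pitch,roll); p=np.array(g)+.019*R[:,0]
    c=[q for e,q in ik(p,R,q0,n) if e<2e-3]
    return c
for name,g in(('pan',[.638,-.009,.092]),('carton',[.464,-.284,.16])):
  for pd in (10,25,40):
    row=[]
    for az in range(-180,180,30):
        tot=''
        for roll in ((0,np.pi) if name=='pan' else (0,1.5,2.6,-1.5,-2.6)):
            tot+=str(min(len(best(g,np.radians(az),np.radians(pd),roll,8)),9))
        row.append(f'{az}:{tot}')
    print(name,pd,row,flush=True)
E
time timeout 560 python3 srch.py
```

```text
pan 10 ['-180:00', '-150:00', '-120:61', '-90:51', '-60:41', '-30:42', '0:00', '30:22', '60:65', '90:64', '120:64', '150:00']
pan 25 ['-180:00', '-150:00', '-120:62', '-90:51', '-60:51', '-30:42', '0:00', '30:22', '60:66', '90:64', '120:64', '150:00']
pan 40 ['-180:00', '-150:72', '-120:62', '-90:52', '-60:52', '-30:42', '0:22', '30:67', '60:66', '90:64', '120:64', '150:64']
real	9m20.015s
user	9m16.582s
sys	0m0.102s
```

```bash
cat > fast.py <<'E'
import numpy as np, sys
from math import sin,cos
PP=[2.495e-01,2.0e-04,-1.55e-02,4.677e-01,7e-04,-1.07e-02,5.128e-01,0,-2e-4,3.685e-01,5e-4,-2e-4]
LO=np.array([-2.86,-.3,-1.38,.06,-1.56,.09,-2.69]);HI=np.array([2.86,2.09,1.24,2.45,4.7,2.05,2.69])
def rz(a): c,s=cos(a),sin(a); return np.array([[c,-s,0],[s,c,0],[0,0,1.]])
def ry(a): c,s=cos(a),sin(a); return np.array([[c,0,s],[0,1,0],[-s,0,c]])
TY=np.array([[0,-1,0],[0,0,-1],[1,0,0]],float)
def fkj(q):
    h,a1,b1,L1,e1,f1,L2,e2,f2,L3,w,v=PP
    ax=[];og=[]
    p=np.array([0,0,h]);R=np.eye(3)
    def add(a,sgn,kind):
        nonlocal R
        ax.append(R[:,2]*sgn if kind=='z' else R[:,1]); og.append(p.copy()); R=R@(rz(sgn*a) if kind=='z' else ry(a))
    add(q[0],-1,'z'); p=p+R@[a1,b1,0]
    add(q[1],1,'y'); add(q[2],-1,'z'); p=p+R@[e1,f1,L1]
    add(q[3],1,'y'); add(q[4],-1,'z'); p=p+R@[e2,f2,L2]
    add(q[5],1,'y'); p=p+R@[w,v,0]
    add(q[6],-1,'z'); p=p+R@[0,0,L3]
    J=np.zeros((6,7))
    for i in range(7): J[:3,i]=np.cross(ax[i],p-og[i]); J[3:,i]=ax[i]
    return p,R@TY,J
def rlog(M):
    c=np.clip((np.trace(M)-1)/2,-1,1); a=np.arccos(c); v=np.array([M[2,1]-M[1,2],M[0,2]-M[2,0],M[1,0]-M[0,1]])
    if a<1e-6: return v/2
    if np.pi-a<1e-3:
        w,V=np.linalg.eigh((M+M.T)/2); return V[:,-1]*a
    return v*a/(2*np.sin(a))
def ik(p,R,q,it=60,mid=None,marg=.03):
    q=np.array(q,float); 
    for k in range(it):
        pp,RR,J=fkj(q); e=np.r_[p-pp,rlog(R@RR.T)]
        n=np.linalg.norm(e)
        if n<2e-4: return q,n
        sc=min(1,.3/n); A=J@J.T+1e-4*np.eye(6)
        dq=J.T@np.linalg.solve(A,e*sc)
        if mid is not None: 
            N=np.eye(7)-J.T@np.linalg.solve(A,J); dq=dq+N@((mid-q)*.1)
        q=np.clip(q+dq,LO+marg,HI-marg)
    return q,n
E
cat > srch2.py <<'E'
from fast import *
from h import side
rng=np.random.default_rng(1)
MID=(LO+HI)/2
def sols(g,az,pitch,roll,n=40):
    R=side(az,pitch,roll); p=np.array(g)+.019*R[:,0]; out=[]
    for k in range(n):
        q,e=ik(p,R,rng.uniform(LO,HI))
        if e<5e-4 and not any(np.abs(q-o).max()<.3 for o in out): out.append(q)
    return out
import time; t0=time.time()
for az in (-120,-100,-90,-75,-60,-45):
  for roll in (0,np.pi):
    S=sols([.638,-.009,.092],np.radians(az),np.radians(20),roll)
    print('pan',az,round(roll,1),len(S),[q.round(2).tolist() for q in S[:4]])
  print(az,'carton',[(r,len(sols([.464,-.284,.16],np.radians(az),np.radians(20),r,20))) for r in (0,.8,1.6,2.4,2.8,-.8,-1.6,-2.4,-2.8)],round(time.time()-t0),flush=True)
E
time timeout 560 python3 srch2.py
```

```text
pan -120 0 4 [[-0.74, 1.2, 0.78, 1.07, 0.21, 1.86, -0.6], [-0.39, 1.06, 0.04, 1.05, 0.7, 2.02, -0.91], [-0.6, 1.11, 0.47, 1.07, 0.43, 1.91, -0.75], [-0.88, 1.42, 1.21, 1.08, -0.13, 1.84, -0.37]]
pan -120 3.1 2 [[-0.67, 1.15, 0.62, 1.07, 0.33, 1.88, 2.46], [-0.83, 1.31, 1.01, 1.08, 0.03, 1.84, 2.66]]
-120 carton [(0, 5), (0.8, 3), (1.6, 1), (2.4, 0), (2.8, 2), (-0.8, 5), (-1.6, 3), (-2.4, 4), (-2.8, 4)] 8
pan -100 0 5 [[-0.11, 0.99, -0.55, 1.34, 1.21, 2.02, -1.01], [-0.84, 1.0, 0.6, 1.38, 0.51, 1.58, -0.67], [-0.55, 0.91, 0.14, 1.36, 0.81, 1.73, -0.84], [-1.13, 1.34, 1.21, 1.39, -0.03, 1.47, -0.28]]
pan -100 3.1 4 [[-0.92, 1.06, 0.74, 1.38, 0.4, 1.54, 2.55], [-0.51, 0.9, 0.08, 1.36, 0.84, 1.75, 2.28], [-0.11, 0.99, -0.55, 1.34, 1.21, 2.02, 2.13], [-0.71, 0.94, 0.38, 1.37, 0.66, 1.65, 2.38]]
-100 carton [(0, 5), (0.8, 4), (1.6, 4), (2.4, 0), (2.8, 2), (-0.8, 6), (-1.6, 5), (-2.4, 5), (-2.8, 4)] 15
pan -90 0 5 [[-0.65, 0.83, 0.21, 1.52, 0.86, 1.57, -0.83], [0.0, 0.98, -0.74, 1.49, 1.4, 2.02, -1.01], [-1.03, 1.0, 0.77, 1.54, 0.48, 1.37, -0.59], [-0.24, 0.86, -0.37, 1.5, 1.17, 1.82, -0.96
[... 1135 characters left out ...]
.25, 2.2], [-0.32, 0.62, -0.29, 1.95, 1.44, 1.44, 2.17]]
-60 carton [(0, 0), (0.8, 0), (1.6, 0), (2.4, 0), (2.8, 0), (-0.8, 0), (-1.6, 0), (-2.4, 0), (-2.8, 0)] 37
pan -45 0 6 [[-1.18, 0.6, 0.68, 2.18, 1.4, 0.85, -1.04], [0.09, 0.62, -0.71, 2.14, 1.8, 1.47, -0.98], [-0.69, 0.49, 0.14, 2.17, 1.56, 1.1, -1.05], [0.45, 0.95, -1.15, 2.13, 2.07, 1.82, -0.83]]
pan -45 3.1 7 [[-0.61, 0.49, 0.06, 2.16, 1.58, 1.14, 2.1], [-1.5, 0.89, 1.08, 2.19, 1.08, 0.53, 2.24], [-0.28, 0.51, -0.31, 2.15, 1.67, 1.28, 2.12], [0.41, 0.88, -1.09, 2.13, 2.02, 1.76, 2.28]]
-45 carton [(0, 0), (0.8, 0), (1.6, 0), (2.4, 0), (2.8, 0), (-0.8, 0), (-1.6, 0), (-2.4, 0), (-2.8, 0)] 46
real	0m46.548s
user	0m46.747s
sys	0m0.164s
```

```bash
cat > track.py <<'E'
from fast import *
from h import *
def track(segs,verbose=True,q=None):
    s=ctrl.get_state(); q=np.array(s['joint_positions']) if q is None else q; p=s['position']; R=Ro.from_rotvec(s['tool_rot']).as_matrix(); p,R,_=fkj(q)
    for tp,tR in segs:
        rv=Ro.from_matrix(R.T@tR).as_rotvec(); d=np.array(tp)-p; n=max(1,int(np.ceil(max(np.linalg.norm(d)/.02,np.linalg.norm(rv)/.06)))); mn=9
        for i in range(1,n+1):
            q,e=ik(p+d*i/n,R@Ro.from_rotvec(rv*i/n).as_matrix(),q); mn=min(mn,np.min(np.minimum(q-LO,HI-q)))
            if e>1e-3: print('FAIL',i,n,e,q.round(2)); break
        print('q',q.round(2),'margin',round(mn,3)); p=np.array(tp);R=tR
    return q
E
python3 - <<'E'
from track import *
S=side(-np.pi/2,np.radians(20))
t=np.array([.638,-.009]); 
def tcp(g,az=-np.pi/2,pd=20,roll=0):
    R=side(az,np.radians(pd),roll); return np.array(g)+.019*R[:,0],R
segs=[([.638,.14,.34],S),([.638,.14,.0855],S),tcp([.638,-.009,.092]),tcp([.638,-.009,.20])]
c=np.array([.464,-.284])
segs+=[tcp([c[0]-.02,c[1],.2])]+[tcp([c[0]-.02,c[1],.16],roll=r) for r in (-.8,-1.6,-2.2,-2.8)]
track(segs)
E
```

```text
q [-0.83  0.73  0.25  1.13  0.86  2.   -0.5 ] margin 0.05
q [-0.8   0.98  0.2   1.23  0.74  1.79 -0.8 ] margin 0.067
q [-0.69  0.84  0.26  1.52  0.83  1.56 -0.81] margin 0.291
q [-0.7   0.69  0.28  1.52  0.86  1.65 -0.69] margin 0.403
q [-0.57  0.24  0.44  2.21  1.16  1.32 -0.82] margin 0.244
q [-0.52  0.33  0.39  2.21  1.17  1.28 -0.11] margin 0.235
q [-0.49  0.33  0.35  2.21  1.17  1.29  0.69] margin 0.235
q [-0.46  0.32  0.32  2.21  1.18  1.3   1.29] margin 0.236
q [-0.43  0.32  0.29  2.21  1.18  1.3   1.88] margin 0.237
```

Run:
```python
from track import *
S=side(-np.pi/2,np.radians(20))
segs=[([.62,.13,.27],S),([.638,.125,.0865],S)]
track(segs); plan(segs)
```

```text
q [-0.83  0.73  0.23  1.26  0.81  1.93 -0.62] margin 0.071
q [-0.79  0.96  0.2   1.26  0.75  1.77 -0.8 ] margin 0.141
CALL [-0.1, -1.3, -0.4, -0.12, -0.1, -0.02, -0.1, -1.3, -0.6, -0.12, -0.11, -0.02, -0.1, -1.1, -0.8, -0.13, -0.1, -0.01, -0.3, -1.1, -0.8, -0.12, -0.1, -0.02, -0.2, -1.0, -0.9, -0.12, -0.11, -0.02, -0.4, -0.8, -1.1, -0.12, -0.1, -0.02, -0.5, -0.8, -1.0, -0.13, -0.1, -0.02, -0.6, -0.6, -1.1, -0.12, -0.11, -0.02, -0.6, -0.5, -1.1, -0.12, -0.1, -0.01, -0.8, -0.3, -1.1, -0.12, -0.11, -0.02, -0.9, -0.3, -1.0, -0.12, -0.1, -0.02, 1.7, 0.4, -4.3, 0.0, 0.0, 0.0]
CALL [1.7, 0.5, -4.3, 0.0, 0.0, 0.0, 1.6, 0.4, -4.2, 0.0, 0.0, 0.0, 1.7, 0.4, -4.3, 0.0, 0.0, 0.0]
end [0.6376 0.125  0.0868] [[-0.0, 1.0, -0.005], [-0.94, -0.002, -0.341], [-0.341, 0.004, 0.94]]
```

>>> step_arm(increments=[-0.1,-1.3,-0.4,-0.12,-0.1,-0.02,-0.1,-1.3,-0.6,-0.12,-0.11,-0.02,-0.1,-1.1,-0.8,-0.13,-0.1,-0.01,-0.3,-1.1,-0.8,-0.12,-0.1,-0.02,-0.2,-1.0,-0.9,-0.12,-0.11,-0.02,-0.4,-0.8,-1.1,-0.12,-0.1,-0.02,-0.5,-0.8,-1.0,-0.13,-0.1,-0.02,-0.6,-0.6,-1.1,-0.12,-0.11,-0.02,-0.6,-0.5,-1.1,-0.12,-0.1,-0.01,-0.8,-0.3,-1.1,-0.12,-0.11,-0.02,-0.9,-0.3,-1.0,-0.12,-0.1,-0.02,0,0,0,0,0,0], fingers=100)

```text
time: 48.18
position: [0.6178, 0.1335, 0.2645]
tool_rot: [0.27, 0.275, -1.551]
ft_force: [0.3, 0.2, -0.3]
grip_width: 1.0
```

Run:
```python
from track import *
st()
for c in('top','scene'):
    snap(c,c+'15.png'); print([x for x in find(c,'tin_mouth') if x[1][1]>-.2],[x for x in find(c,'tin') if x[1][1]>-.2],find(c,'carton')[:2])
S=side(-np.pi/2,np.radians(20))
segs=[([.638,.125,.0865],S)]
track(segs); plan(segs)
```

```text
t 48.17 p [0.6178 0.1335 0.2645] x [ 0.002 -0.94  -0.34 ] y [ 1.     0.003 -0.003] q [-0.84   0.74   0.232  1.265  0.808  1.923 -0.628] F [ 0.3  0.2 -0.3] g 1.0
[] [(0.97, [0.6364, -0.0055, 0.0457])] [(0.87, [0.4615, -0.2828, 0.0028]), (0.6, [0.6525, 0.2299, -0.0018])]
[(0.77, [0.6381, -0.0099, 0.1228]), (0.33, [0.6348, -0.0077, 0.0588])] [(0.72, [0.634, -0.0086, 0.0493]), (0.17, [0.5099, -0.0758, 0.0609])] [(0.82, [0.4687, -0.2852, -0.0007]), (0.36, [0.3783, 0.0236, 0.0009])]
q [-0.79  0.96  0.2   1.27  0.74  1.76 -0.8 ] margin 0.144
CALL [1.7, 0.5, -4.3, 0.0, 0.0, 0.0, 1.7, 0.4, -4.3, 0.0, 0.0, 0.0, 1.7, 0.5, -4.2, -0.01, 0.0, 0.0, 1.7, 0.5, -4.3, 0.0, 0.0, 0.0]
end [0.6381 0.1252 0.0868] [[0.002, 1.0, 0.002], [-0.939, 0.003, -0.344], [-0.344, -0.001, 0.939]]
```

View pics/scene15.png

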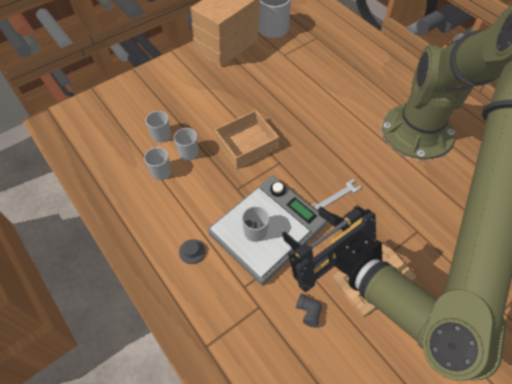

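>>> step_arm(increments=[1.7,0.5,-4.3,0,0,0,1.7,0.4,-4.3,0,0,0,1.7,0.5,-4.2,-0.01,0,0,1.7,0.5,-4.3,0,0,0,0,0,0,0,0,0,0,0,0,0,0,0])

```text
time: 49.32
position: [0.6384, 0.1257, 0.0877]
tool_rot: [0.272, 0.275, -1.55]
ft_force: [-0.1, -0.0, 0.1]
grip_width: 1.001
```

Run:
```python
from track import *
st()
for c in('scene','top'):
    im=snap(c,c+'16.png'); print([x for x in find(c,'tin_mouth') if x[1][1]>-.2]); u,v=map(int,proj(c,[.635,.06,.09])); cv2.imwrite(f'pics/{c}16c.png',cv2.resize(cv2.cvtColor(im,4)[v-70:v+70,u-80:u+80],None,fx=4,fy=4,interpolation=2))
S=side(-np.pi/2,np.radians(20))
segs=[([.6375,-.026,.0865],S)]
track(segs); plan(segs,vmax=.03)
```

```text
t 49.33 p [0.6384 0.1257 0.0877] x [ 0.003 -0.94  -0.342] y [ 1.     0.004 -0.001] q [-0.796  0.962  0.203  1.266  0.747  1.764 -0.798] F [-0.1 -0.   0.1] g 1.001
[(0.56, [0.6368, -0.0098, 0.1218])]
[(0.72, [0.7923, -0.0787, -0.0008]), (0.69, [0.6389, -0.006, 0.1205]), (0.23, [0.5073, -0.0775, 0.0596])]
q [-0.69  0.84  0.26  1.52  0.83  1.56 -0.81] margin 0.314
CALL [2.4, 0.0, 0.9, 0.0, 0.0, 0.0, 2.4, -0.1, 0.8, 0.0, 0.0, 0.0, 2.4, 0.0, 0.9, 0.0, 0.0, 0.0, 2.4, 0.0, 0.8, 0.0, 0.0, 0.0, 2.3, 0.0, 0.9, 0.0, 0.0, 0.0, 2.4, -0.1, 0.8, 0.0, 0.0, 0.0]
end [ 0.637  -0.0256  0.0863] [[0.004, 1.0, 0.002], [-0.939, 0.004, -0.344], [-0.344, -0.0, 0.939]]
```

View pics/scene16c.png

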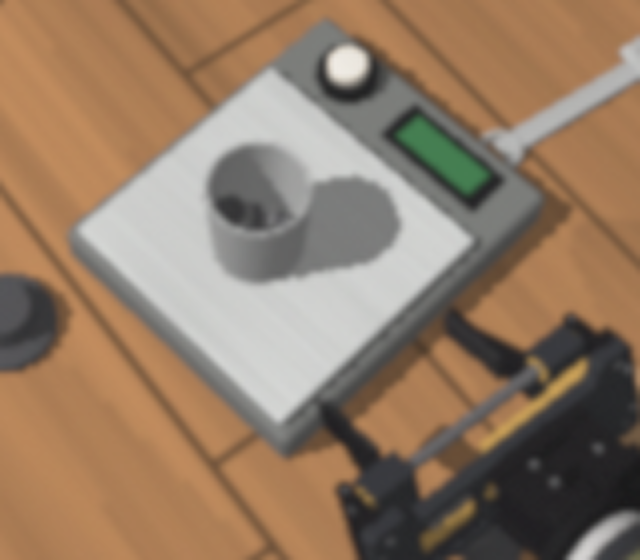

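View pics/top16c.png

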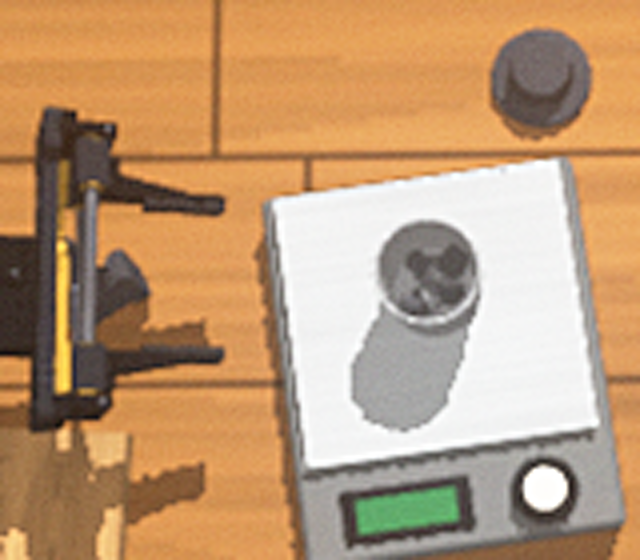

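The fingers straddle the tin's line, and all four plugs show inside it. I advance and grip.

>>> step_arm(increments=[2.4,0,0.9,0,0,0,2.4,-0.1,0.8,0,0,0,2.4,0,0.9,0,0,0,2.4,0,0.8,0,0,0,2.3,0,0.9,0,0,0,2.4,-0.1,0.8,0,0,0,0,0,0,0,0,0,0,0,0,0,0,0])

```text
time: 50.52
position: [0.6366, -0.025, 0.0844]
tool_rot: [0.272, 0.277, -1.548]
ft_force: [0.9, 1.0, -0.3]
grip_width: 0.998
```

>>> step_arm(increments=[0,0,0,0,0,0,0,0,0,0,0,0,0,0,0,0,0,0,0,0,0,0,0,0,0,0,0,0,0,0,0,0,0,0,0,0], fingers=30, force=40)

```text
time: 51.28
position: [0.6364, -0.0261, 0.0843]
tool_rot: [0.27, 0.277, -1.55]
ft_force: [1.6, 1.3, -0.4]
grip_width: 0.723
```

Run:
```python
from track import *
st()
for c in('scene','top'):
    im=snap(c,c+'17.png'); print([x for x in find(c,'tin_mouth') if x[1][1]>-.2]); u,v=map(int,proj(c,[.635,.0,.09])); cv2.imwrite(f'pics/{c}17c.png',cv2.resize(cv2.cvtColor(im,4)[v-60:v+60,u-70:u+70],None,fx=4,fy=4,interpolation=2))
```

```text
t 51.27 p [ 0.6364 -0.0261  0.0843] x [ 0.003 -0.94  -0.342] y [ 1.     0.005 -0.003] q [-0.69   0.839  0.258  1.528  0.833  1.553 -0.812] F [ 1.6  1.3 -0.4] g 0.723
[(0.72, [0.6384, -0.0105, 0.1242])]
[(0.65, [0.6364, -0.0092, 0.1198]), (0.49, [0.627, -0.009, 0.0436])]
```

View pics/scene17c.png

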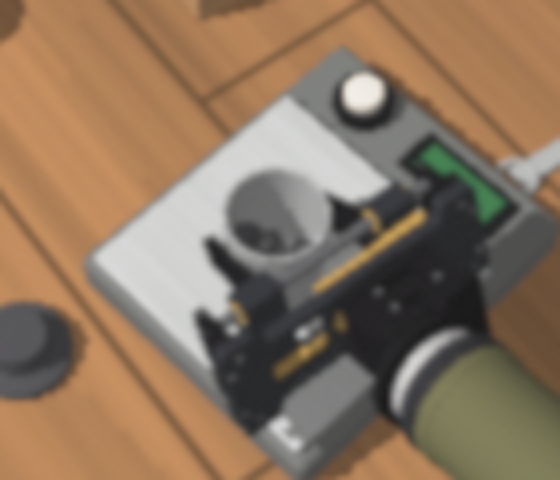

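Grip closed at 63 mm with the plugs inside. I lift and carry.

>>> step_arm(increments=[-0.7,0,1.9,0,0,0,-1.0,0,2.8,0,0,0,-1.0,0,2.8,0,0,0,-1.0,0,2.8,0,0,0,0,0,0,0,0,0,0,0,0,0,0,0])

```text
time: 52.22
position: [0.636, -0.0267, 0.1927]
tool_rot: [0.27, 0.278, -1.55]
ft_force: [-0.5, -0.5, -2.9]
grip_width: 0.724
```

Run:
```python
from track import *
st()
for c in('scene','top'):
    im=snap(c,c+'18.png'); print([x for x in find(c,'tin_mouth') if x[1][1]>-.2],find(c,'carton')[:2],find(c,'plug0')); u,v=map(int,proj(c,[.635,.0,.2])); cv2.imwrite(f'pics/{c}18c.png',cv2.resize(cv2.cvtColor(im,4)[v-60:v+60,u-70:u+70],None,fx=4,fy=4,interpolation=2))
S=side(-np.pi/2,np.radians(20))
segs=[([.444,-.302,.18],S),([.444,-.302,.147],S)]
track(segs); plan(segs,vmax=.04)
```

```text
t 52.23 p [ 0.636  -0.0267  0.1927] x [ 0.002 -0.94  -0.343] y [ 1.     0.004 -0.005] q [-0.705  0.689  0.281  1.523  0.864  1.645 -0.687] F [-0.5 -0.5 -2.9] g 0.724
[(0.83, [0.6366, -0.0101, 0.2345])] [(0.66, [0.4658, -0.2856, -0.0025])] [(0.49, [0.6357, -0.0159, 0.185]), (0.42, [0.6314, -0.0091, 0.1686])]
[(0.9, [0.6342, -0.0087, 0.2285]), (0.49, [0.6532, 0.2313, 0.0043])] [(0.78, [0.4625, -0.2826, 0.0024])] [(0.51, [0.6424, -0.0175, 0.1781]), (0.45, [0.6373, -0.0149, 0.1587]), (0.41, [0.6418, -0.0081, 0.1652]), (0.39, [0.6316, -0.0054, 0.1745])]
q [-0.57  0.27  0.44  2.21  1.16  1.3  -0.85] margin 0.24
q [-0.56  0.35  0.43  2.22  1.16  1.26 -0.92] margin 0.233
CALL [2.9, -2.2, 0.9, 0.0, 0.0, 0.0, 2.9, -2.1, 0.9, 0.0, 0.0, 0.0, 3.0, -2.2, 0.9, 0.0, 0.0, 0.0, 2.9, -2.1, 0.9, 0.0, 0.0, 0.0, 2.9, -2.2, 0.9, 0.0, 0.0, 0.0, 2.9, -2.1, 0.9, 0.0, 0.0, 0.0, 2.9, -2.2, 0.9, 0.0, 0.0, 0.0, 3.0, -2.1, 0.8, 0.0, 0.0, 0.0, 2.9, -2.2, 0.9, 0.01, 0.0, 0.0, 1.1, 0.0, -3.1, 0.0, 0.0, 0.0]
end [ 0.4438 -0.3018  0.1467] [[0.003, 1.0, -0.005], [-0.94, 0.001, -0.341], [-0.341, 0.005, 0.94]]
```

View pics/scene18c.png

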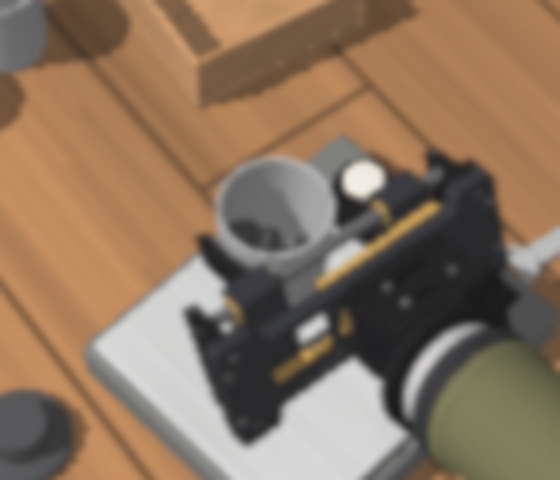

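The tin is lifted upright; the wrist force of -2.9 N matches the loaded mass. On to the carton.

>>> step_arm(increments=[2.9,-2.2,0.9,0,0,0,2.9,-2.1,0.9,0,0,0,3.0,-2.2,0.9,0,0,0,2.9,-2.1,0.9,0,0,0,2.9,-2.2,0.9,0,0,0,2.9,-2.1,0.9,0,0,0,2.9,-2.2,0.9,0,0,0,3.0,-2.1,0.8,0,0,0,2.9,-2.2,0.9,0.01,0,0,0,0,0,0,0,0,0,0,0,0,0,0])

```text
time: 54.0
position: [0.4444, -0.3018, 0.18]
tool_rot: [0.279, 0.269, -1.551]
ft_force: [0.5, 0.0, -3.5]
grip_width: 0.723
```

Run:
```python
from track import *
st()
for c in('scene','top'):
    im=snap(c,c+'19.png'); print([x for x in find(c,'tin_mouth')],find(c,'carton')[:2],find(c,'plug0')); u,v=map(int,proj(c,[.45,-.28,.1])); cv2.imwrite(f'pics/{c}19c.png',cv2.resize(cv2.cvtColor(im,4)[v-70:v+70,u-80:u+80],None,fx=4,fy=4,interpolation=2))
```

```text
t 54.0 p [ 0.4444 -0.3018  0.18  ] x [ 0.004 -0.94  -0.342] y [1.    0.001 0.007] q [-0.568  0.272  0.441  2.212  1.164  1.303 -0.856] F [ 0.5  0.  -3.5] g 0.723
[(0.67, [0.7303, -0.3549, 0.0768]), (0.65, [0.4422, -0.2833, 0.2206]), (0.63, [0.6564, -0.4775, 0.0769]), (0.59, [0.6246, -0.3626, 0.0762])] [(0.61, [0.4653, -0.2814, -0.0002])] []
[(0.91, [0.658, -0.4776, 0.0748]), (0.81, [0.4426, -0.2837, 0.2146]), (0.68, [0.6247, -0.3644, 0.0771]), (0.56, [0.7309, -0.3524, 0.0742])] [(0.7, [0.462, -0.2861, 0.0013])] [(0.59, [0.4537, -0.2955, 0.1643]), (0.53, [0.4538, -0.2877, 0.1546]), (0.44, [0.4395, -0.2825, 0.1568]), (0.42, [0.4414, -0.2967, 0.1462]), (0.32, [0.5054, -0.0779, 0.0604]), (0.23, [0.4623, -0.2824, -0.0012])]
```

View pics/scene19c.png

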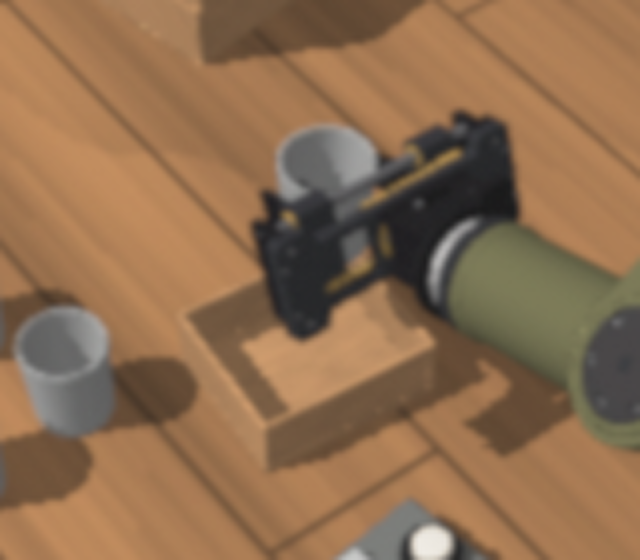

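View pics/top19c.png

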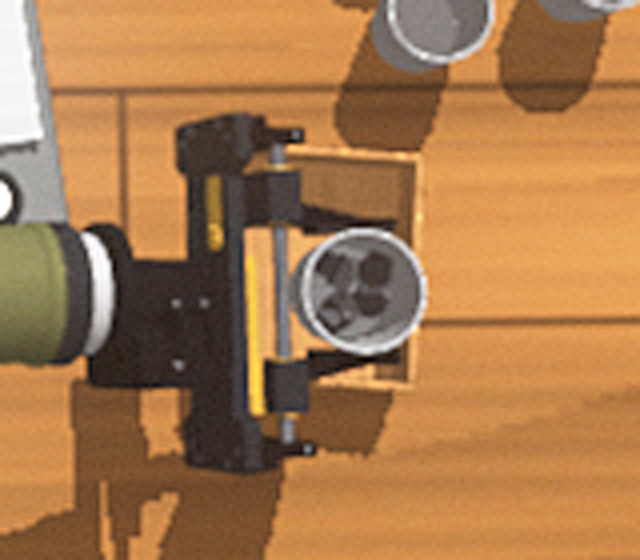

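Run:
```python
from h import *
S=side(-np.pi/2,np.radians(20))
up=S.T@[0,0,1.]
for r in (-1.2,-1.6,-2.0,-2.4,-2.8):
    M=side(-np.pi/2,np.radians(20),r); z=M@up; print(r,'tinz',z.round(2),'tilt',np.degrees(np.arccos(z[2])).round(),'mouth rel grip',(z*.029).round(3), 'rel tcp',(-.019*M[:,0]+z*.029).round(3))
```

```text
-1.2 tinz [0.88 0.2  0.44] tilt 64.0 mouth rel grip [0.025 0.006 0.013] rel tcp [0.025 0.024 0.019]
-1.6 tinz [0.94 0.33 0.09] tilt 85.0 mouth rel grip [0.027 0.01  0.003] rel tcp [0.027 0.027 0.009]
-2.0 tinz [ 0.85  0.46 -0.25] tilt 105.0 mouth rel grip [ 0.025  0.013 -0.007] rel tcp [ 0.025  0.031 -0.001]
-2.4 tinz [ 0.63  0.56 -0.53] tilt 122.0 mouth rel grip [ 0.018  0.016 -0.015] rel tcp [ 0.018  0.034 -0.009]
-2.8 tinz [ 0.31  0.62 -0.72] tilt 136.0 mouth rel grip [ 0.009  0.018 -0.021] rel tcp [ 0.009  0.036 -0.014]
```

>>> step_arm(increments=[1.7,-1.0,-1.1,0,0,0,1.7,-1.1,-1.1,0,0,0,0,0,0,0,0,0])

```text
time: 54.78
position: [0.4212, -0.3272, 0.1468]
tool_rot: [0.275, 0.27, -1.554]
ft_force: [0.2, -0.0, -1.6]
grip_width: 0.721
```

>>> step_arm(increments=[0,0,0,-0.14,0,0,0,0,0,-0.14,0,0,0,0,0,-0.14,0,0,0,0,0,-0.14,0,0,0,0,0,-0.14,0,0,0,0,0,-0.14,0,0,0,0,0,-0.14,0,0,0,0,0,-0.14,0,0,0,0,0,0,0,0])

```text
time: 55.9
position: [0.4242, -0.3259, 0.148]
tool_rot: [-0.598, 1.066, -1.19]
ft_force: [0.7, 0.1, -3.2]
grip_width: 0.72
```

Run:
```python
from track import *
st()
for c in('scene','top'):
    im=snap(c,c+'20.png'); print(find(c,'carton')[:2],find(c,'plug0')); u,v=map(int,proj(c,[.45,-.28,.1])); cv2.imwrite(f'pics/{c}20c.png',cv2.resize(cv2.cvtColor(im,4)[v-70:v+70,u-80:u+80],None,fx=4,fy=4,interpolation=2))
```

```text
t 55.9 p [ 0.4242 -0.3259  0.148 ] x [ 0.004 -0.94  -0.342] y [ 0.443  0.308 -0.842] q [-0.492  0.306  0.408  2.268  1.218  1.241  0.179] F [ 0.7  0.1 -3.2] g 0.72
[(0.81, [0.4653, -0.285, -0.0029])] [(0.47, [0.4121, -0.319, 0.135])]
[(0.97, [0.4655, -0.2832, 0.0026]), (0.68, [0.4505, -0.3004, 0.1677])] []
```

View pics/scene20c.png

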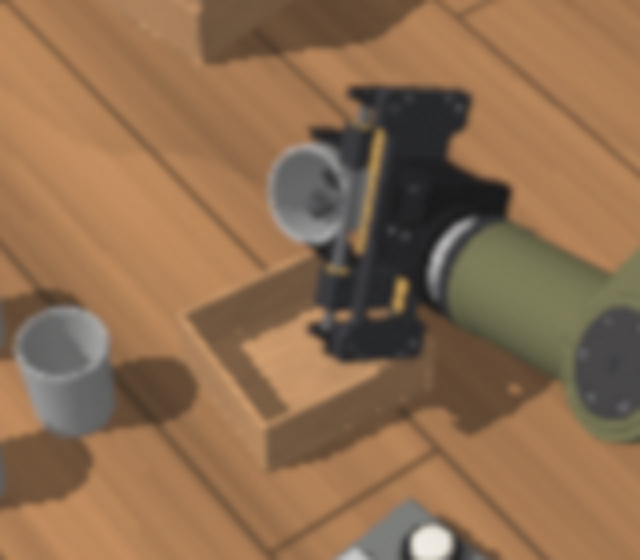

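View pics/top20c.png

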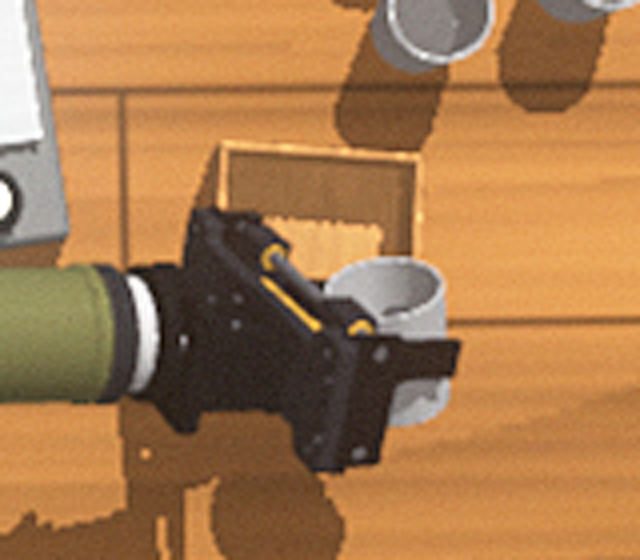

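>>> step_arm(increments=[0,0,0,-0.12,0,0,0,0,0,-0.12,0,0,0,0,0,-0.12,0,0,0,0,0,-0.1,0,0,0,0,0,-0.1,0,0,0,0,0,-0.1,0,0,0,0,0,-0.1,0,0,0,0,0,-0.1,0,0,0,0,0,-0.1,0,0,0,0,0,-0.1,0,0,0,0,0,-0.1,0,0,0,0,0,-0.1,0,0])

```text
time: 57.7
position: [0.423, -0.3265, 0.1474]
tool_rot: [-1.54, 1.769, -0.373]
ft_force: [0.2, -0.2, -2.6]
grip_width: 0.727
```

Run:
```python
from track import *
st()
for c in('scene','top'):
    im=snap(c,c+'21.png'); print(find(c,'carton')[:2],find(c,'plug0')); u,v=map(int,proj(c,[.45,-.28,.1])); cv2.imwrite(f'pics/{c}21c.png',cv2.resize(cv2.cvtColor(im,4)[v-70:v+70,u-80:u+80],None,fx=4,fy=4,interpolation=2))
```

```text
t 57.7 p [ 0.423  -0.3265  0.1474] x [ 0.003 -0.94  -0.341] y [-0.722  0.234 -0.651] q [-0.444  0.302  0.357  2.268  1.227  1.254  1.438] F [ 0.2 -0.2 -2.6] g 0.727
[(0.78, [0.4671, -0.2851, -0.0008])] []
[(0.97, [0.4612, -0.2852, 0.0004])] [(0.45, [0.791, -0.076, -0.0012])]
```

View pics/scene21c.png

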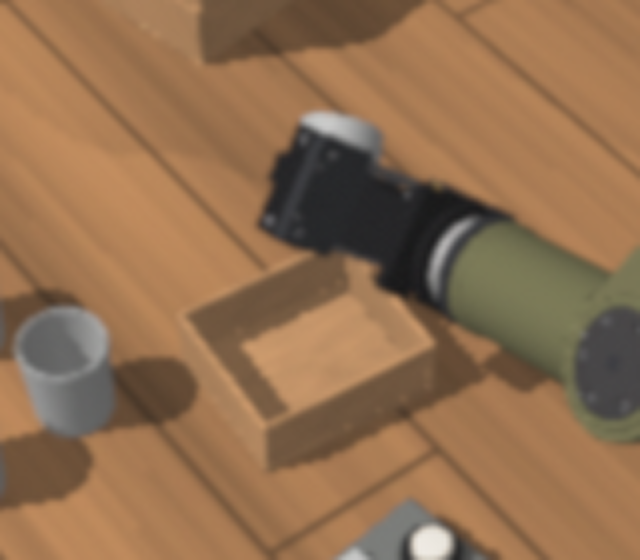

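View pics/top21c.png

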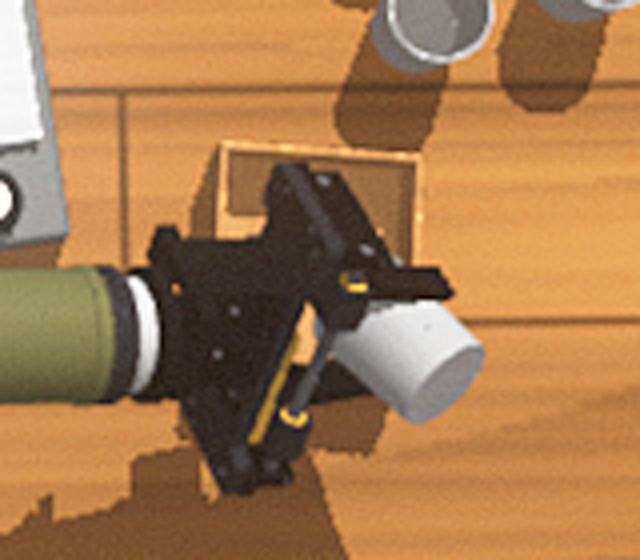

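The plugs have not slid out yet, so I tip further.

>>> step_arm(increments=[0,0,0,-0.1,0,0,0,0,0,-0.1,0,0,0,0,0,-0.1,0,0,0,0,0,-0.1,0,0,0,0,0,0,0,0,0,0,0,0,0,0,0,0,0,0,0,0])

```text
time: 58.88
position: [0.423, -0.3265, 0.1474]
tool_rot: [-1.807, 1.924, -0.019]
ft_force: [-0.3, 0.7, -1.8]
grip_width: 0.724
```

Run:
```python
from track import *
st()
for c in('scene','top'):
    im=snap(c,c+'22.png'); print(find(c,'carton')[:2],find(c,'plug0')); u,v=map(int,proj(c,[.45,-.28,.1])); cv2.imwrite(f'pics/{c}22c.png',cv2.resize(cv2.cvtColor(im,4)[v-70:v+70,u-80:u+80],None,fx=4,fy=4,interpolation=2))
```

```text
t 58.88 p [ 0.423  -0.3265  0.1474] x [ 0.003 -0.94  -0.341] y [-0.933  0.12  -0.339] q [-0.429  0.3    0.341  2.268  1.23   1.258  1.833] F [-0.3  0.7 -1.8] g 0.724
[(0.71, [0.4684, -0.2839, -0.0005]), (0.35, [0.5119, -0.0762, 0.0619])] [(0.59, [0.495, -0.2738, 0.0157]), (0.58, [0.4748, -0.3231, 0.0211]), (0.54, [0.4665, -0.2821, 0.0143])]
[(0.81, [0.4617, -0.2814, 0.0013])] []
```

View pics/scene22c.png

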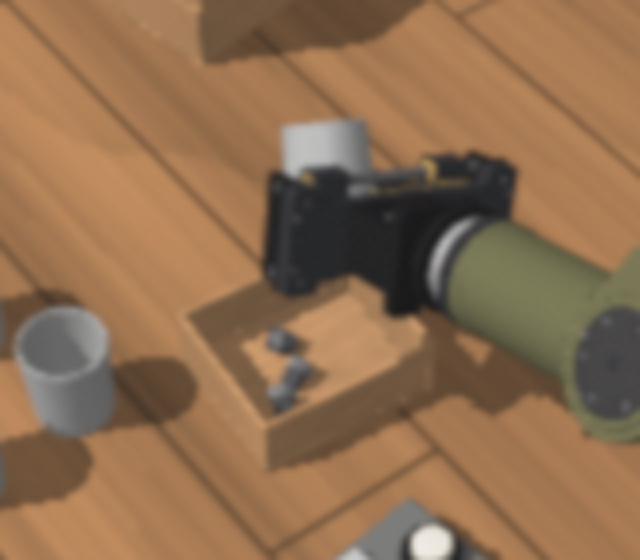

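Three plugs are in the carton. The fourth is hidden or still in the tin, so I tip it steeper.

Run:
```python
from track import *
st()
segs=[([.43,-.322,.15],side(-np.pi/2,np.radians(3),-3.05))]
track(segs); plan(segs,wmax=.1)
```

```text
t 59.17 p [ 0.423  -0.3265  0.1474] x [ 0.003 -0.94  -0.342] y [-0.933  0.12  -0.338] q [-0.429  0.3    0.341  2.268  1.23   1.258  1.834] F [-1.  -0.2 -1.2] g 0.717
q [-0.48  0.58  0.33  2.23  1.3   1.43  1.87] margin 0.188
CALL [-0.1, -0.1, 0.0, -0.05, 0.06, -0.01, -0.1, -0.2, 0.1, -0.06, 0.06, -0.02, -0.1, -0.1, 0.0, -0.05, 0.05, -0.01, -0.1, -0.2, 0.0, -0.06, 0.06, -0.01, -0.1, -0.1, -0.1, -0.05, 0.06, -0.02]
end [ 0.4299 -0.3219  0.1503] [[0.005, -0.995, 0.095], [-0.999, 0.0, 0.052], [-0.052, -0.096, -0.994]]
```

>>> step_arm(increments=[-0.1,-0.1,0,-0.05,0.06,-0.01,-0.1,-0.2,0.1,-0.06,0.06,-0.02,-0.1,-0.1,0,-0.05,0.05,-0.01,-0.1,-0.2,0,-0.06,0.06,-0.01,-0.1,-0.1,-0.1,-0.05,0.06,-0.02,0,0,0,0,0,0,0,0,0,0,0,0])

```text
time: 60.05
position: [0.4301, -0.322, 0.1504]
tool_rot: [-2.149, 2.144, -0.047]
ft_force: [0.3, -0.5, -1.4]
grip_width: 0.724
```

Run:
```python
from track import *
st()
for c in('scene','top'):
    im=snap(c,c+'23.png'); print(find(c,'carton')[:2],find(c,'plug0')); u,v=map(int,proj(c,[.45,-.28,.1])); cv2.imwrite(f'pics/{c}23c.png',cv2.resize(cv2.cvtColor(im,4)[v-70:v+70,u-80:u+80],None,fx=4,fy=4,interpolation=2))
```

```text
t 60.05 p [ 0.4301 -0.322   0.1504] x [ 0.004 -0.999 -0.052] y [-0.995  0.001 -0.097] q [-0.482  0.579  0.332  2.233  1.303  1.426  1.862] F [ 0.3 -0.5 -1.4] g 0.724
[(0.65, [0.4654, -0.2846, 0.0007])] [(0.53, [0.4702, -0.2846, 0.02]), (0.42, [0.497, -0.2738, 0.0168])]
[(0.92, [0.4609, -0.2824, -0.0015]), (0.42, [0.6304, -0.0078, 0.0432])] []
```

View pics/scene23c.png

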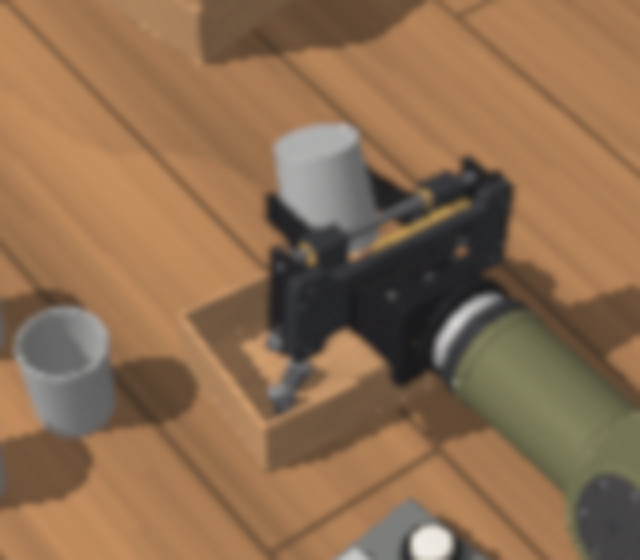

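View pics/top23c.png

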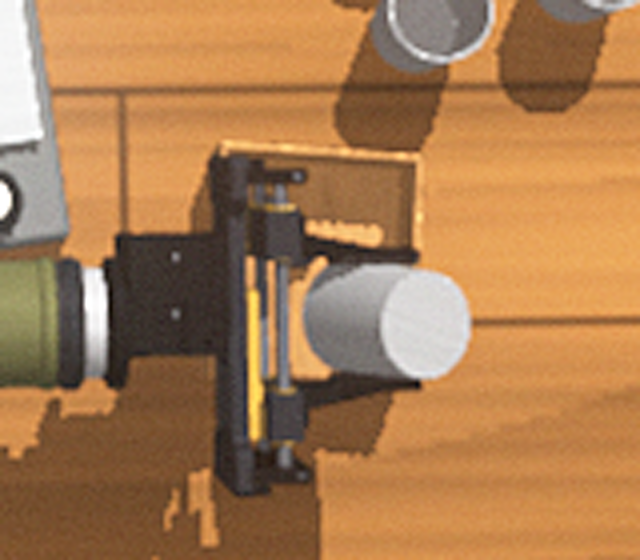

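The tin is upside down with its mouth over the carton, and the wrist force is down to the tin's own weight. I raise it and roll it back.

Run:
```python
from track import *
S=lambda r,p=20:side(-np.pi/2,np.radians(p),r)
segs=[([.43,-.322,.22],S(-3.05,3)),([.43,-.322,.22],S(-1.5,15)),([.43,-.32,.22],S(0))]
track(segs); plan(segs,wmax=.17)
```

```text
q [-0.5   0.4   0.36  2.25  1.33  1.49  2.01] margin 0.202
q [-0.53  0.22  0.41  2.24  1.25  1.38  0.65] margin 0.207
q [-0.55  0.16  0.45  2.23  1.2   1.35 -0.77] margin 0.212
CALL [-0.2, -0.3, -3.4, 0.0, 0.0, 0.0, -0.2, -0.4, -3.5, -0.01, 0.0, 0.0, 0.0, 0.0, 0.0, 0.15, -0.01, 0.02, 0.0, 0.0, 0.0, 0.16, -0.02, 0.02, 0.0, 0.0, 0.0, 0.15, -0.02, 0.01, 0.0, 0.0, 0.0, 0.16, -0.01, 0.02, 0.0, 0.0, 0.0, 0.15, -0.01, 0.02, 0.0, 0.0, 0.0, 0.16, -0.02, 0.02, 0.0, 0.0, 0.0, 0.15, -0.01, 0.02, 0.0, 0.0, 0.0, 0.16, -0.02, 0.01, 0.0, 0.0, 0.0, 0.15, -0.01, 0.02, 0.0, 0.0, 0.0, 0.16, -0.02, 0.02]
CALL [0.0, 0.0, 0.0, 0.17, 0.01, 0.01, 0.0, 0.0, 0.0, 0.16, 0.01, 0.0, -0.1, 0.0, 0.0, 0.17, 0.0, 0.01, 0.0, 0.0, 0.0, 0.17, 0.01, 0.01, 0.0, 0.0, 0.0, 0.16, 0.01, 0.01, 0.0, 0.0, 0.0, 0.17, 0.01, 0.0, 0.0, 0.0, 0.0, 0.17, 0.01, 0.01, 0.0, 0.0, -0.1, 0.16, 0.0, 0.01, -0.1, 0.0, 0.0, 0.17, 0.01, 0.0]
end [ 0.4299 -0.3194  0.2198] [[-0.003, 1.0, -0.002], [-0.94, -0.004, -0.34], [-0.34, 0.001, 0.94]]
```

>>> step_arm(increments=[-0.2,-0.3,-3.4,0,0,0,-0.2,-0.4,-3.5,-0.01,0,0,0,0,0,0.15,-0.01,0.02,0,0,0,0.16,-0.02,0.02,0,0,0,0.15,-0.02,0.01,0,0,0,0.16,-0.01,0.02,0,0,0,0.15,-0.01,0.02,0,0,0,0.16,-0.02,0.02,0,0,0,0.15,-0.01,0.02,0,0,0,0.16,-0.02,0.01,0,0,0,0.15,-0.01,0.02,0,0,0,0.16,-0.02,0.02])

```text
time: 61.85
position: [0.43, -0.3217, 0.2199]
tool_rot: [-0.957, 1.272, -1.055]
ft_force: [-0.1, 0.7, -0.4]
grip_width: 0.724
```

>>> step_arm(increments=[0,0,0,0.17,0.01,0.01,0,0,0,0.16,0.01,0,-0.1,0,0,0.17,0,0.01,0,0,0,0.17,0.01,0.01,0,0,0,0.16,0.01,0.01,0,0,0,0.17,0.01,0,0,0,0,0.17,0.01,0.01,0,0,-0.1,0.16,0,0.01,-0.1,0,0,0.17,0.01,0,0,0,0,0,0,0])

```text
time: 63.1
position: [0.4296, -0.3195, 0.2196]
tool_rot: [0.271, 0.273, -1.557]
ft_force: [0.4, 0.3, -1.3]
grip_width: 0.72
```

Run:
```python
from track import *
st()
for c in('scene','top'):
    im=snap(c,c+'24.png'); print(find(c,'carton')[:2],find(c,'plug0'),find(c,'pan')[:1]); u,v=map(int,proj(c,[.45,-.28,.1])); cv2.imwrite(f'pics/{c}24c.png',cv2.resize(cv2.cvtColor(im,4)[v-70:v+70,u-80:u+80],None,fx=4,fy=4,interpolation=2))
S=side(-np.pi/2,np.radians(20))
segs=[([.626,-.0225,.20],S)]
track(segs); plan(segs,vmax=.045)
```

```text
t 63.1 p [ 0.4296 -0.3195  0.2196] x [-0.004 -0.94  -0.34 ] y [ 1.    -0.004 -0.002] q [-0.555  0.16   0.456  2.227  1.198  1.35  -0.772] F [ 0.4  0.3 -1.3] g 0.72
[(0.67, [0.4664, -0.2853, 0.0004])] [(0.62, [0.496, -0.2726, 0.0176]), (0.59, [0.4736, -0.3215, 0.0202]), (0.53, [0.4679, -0.286, 0.0161])] [(0.78, [0.6277, -0.0029, 0.044])]
[(0.74, [0.4612, -0.2835, 0.0019])] [(0.5, [0.4756, -0.3222, 0.0144]), (0.48, [0.4661, -0.2825, 0.0173])] [(0.89, [0.6257, -0.0087, 0.0432])]
q [-0.72  0.67  0.28  1.54  0.86  1.66 -0.7 ] margin 0.25
CALL [-3.4, 2.4, -1.5, 0.0, 0.0, 0.0, -3.4, 2.5, -1.5, 0.0, 0.0, 0.0, -3.4, 2.4, -1.5, 0.0, 0.0, 0.0, -3.5, 2.5, -1.4, 0.0, 0.0, 0.0, -3.4, 2.4, -1.5, 0.0, 0.0, 0.0, -3.4, 2.4, -1.5, 0.0, 0.0, 0.0, -3.4, 2.5, -1.5, 0.0, 0.0, 0.0, -3.4, 2.4, -1.5, 0.0, 0.0, 0.0]
end [ 0.6259 -0.0228  0.1999] [[-0.004, 1.0, 0.0], [-0.941, -0.003, -0.339], [-0.339, -0.001, 0.941]]
```

View pics/scene24c.png

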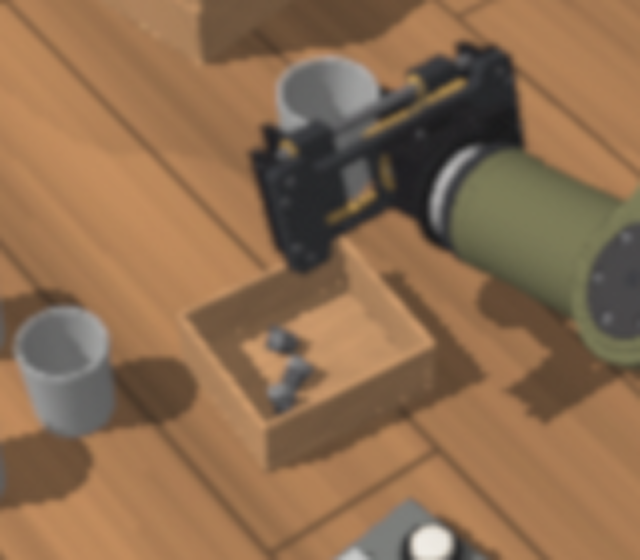

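View pics/top24c.png

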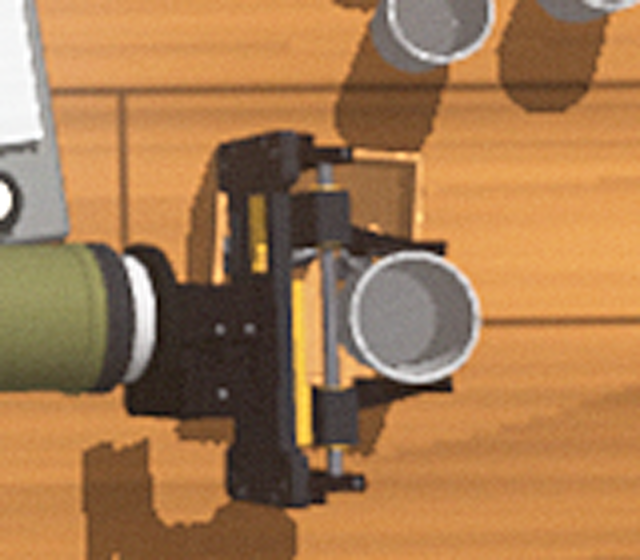

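>>> step_arm(increments=[-3.4,2.4,-1.5,0,0,0,-3.4,2.5,-1.5,0,0,0,-3.4,2.4,-1.5,0,0,0,-3.5,2.5,-1.4,0,0,0,-3.4,2.4,-1.5,0,0,0,-3.4,2.4,-1.5,0,0,0,-3.4,2.5,-1.5,0,0,0,-3.4,2.4,-1.5,0,0,0,0,0,0,0,0,0,0,0,0,0,0,0])

```text
time: 64.75
position: [0.6256, -0.0232, 0.1997]
tool_rot: [0.27, 0.272, -1.558]
ft_force: [0.3, -0.1, -1.7]
grip_width: 0.725
```

Run:
```python
from track import *
st()
for c in('scene','top'):
    im=snap(c,c+'25.png'); print(find(c,'carton')[:2],find(c,'plug0'),[x for x in find(c,'tin') if x[1][1]>-.2],[x for x in find(c,'tin_mouth') if x[1][1]>-.2]); 
    if c=='top': u,v=map(int,proj(c,[.46,-.28,.03])); cv2.imwrite(f'pics/{c}25c.png',cv2.resize(cv2.cvtColor(im,4)[v-45:v+45,u-50:u+50],None,fx=6,fy=6,interpolation=2))
    else: u,v=map(int,proj(c,[.63,0,.2])); cv2.imwrite(f'pics/{c}25c.png',cv2.resize(cv2.cvtColor(im,4)[v-60:v+60,u-70:u+70],None,fx=4,fy=4,interpolation=2))
S=side(-np.pi/2,np.radians(20))
segs=[([.626,-.0225,.090],S)]
track(segs); plan(segs,vmax=.03)
```

```text
t 64.75 p [ 0.6256 -0.0232  0.1997] x [-0.004 -0.941 -0.338] y [ 1.    -0.004 -0.002] q [-0.717  0.672  0.28   1.537  0.861  1.662 -0.696] F [ 0.3 -0.1 -1.7] g 0.725
[(0.85, [0.4659, -0.2852, -0.0018]), (0.29, [0.6245, -0.0063, 0.2373])] [(0.59, [0.4959, -0.277, 0.0177]), (0.49, [0.4709, -0.2845, 0.0189]), (0.41, [0.4723, -0.3234, 0.0206])] [(0.7, [0.6216, -0.0063, 0.1629]), (0.54, [0.7959, -0.0778, 0.0029])] [(0.81, [0.6261, -0.0066, 0.2379])]
[(0.64, [0.4969, -0.2716, 0.0223]), (0.63, [0.4625, -0.2805, 0.002])] [(0.58, [0.4675, -0.2801, 0.0161]), (0.5, [0.4969, -0.2749, 0.0207]), (0.46, [0.4887, -0.2335, 0.0136]), (0.4, [0.4751, -0.3193, 0.0197])] [(0.91, [0.6286, -0.0078, 0.163]), (0.7, [0.7931, -0.0783, 0.001])] [(0.65, [0.6228, -0.0065, 0.2343])]
q [-0.7   0.82  0.26  1.55  0.83  1.56 -0.82] margin 0.405
CALL [0.9, 0.0, -2.6, 0.0, 0.0, 0.0, 0.9, 0.0, -2.6, 0.0, 0.0, 0.0, 1.0, 0.0, -2.6, 0.0, 0.0, 0.0, 0.9, 0.0, -2.6, 0.0, 0.0, 0.0]
end [ 0.6258 -0.0225  0.0899] [[-0.004, 1.0, -0.001], [-0.941, -0.004, -0.34], [-0.34, -0.001, 0.941]]
```

View pics/scene25c.png

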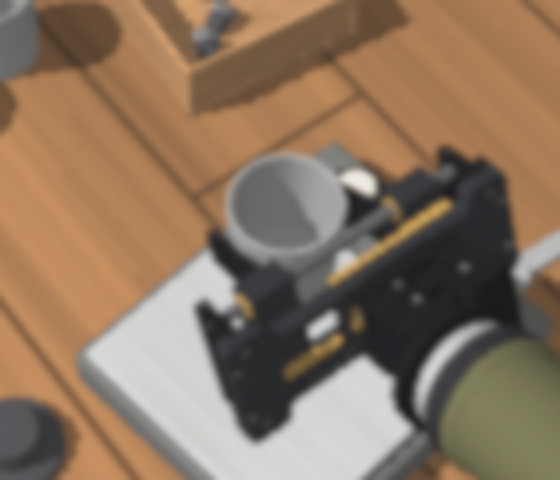

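View pics/top25c.png

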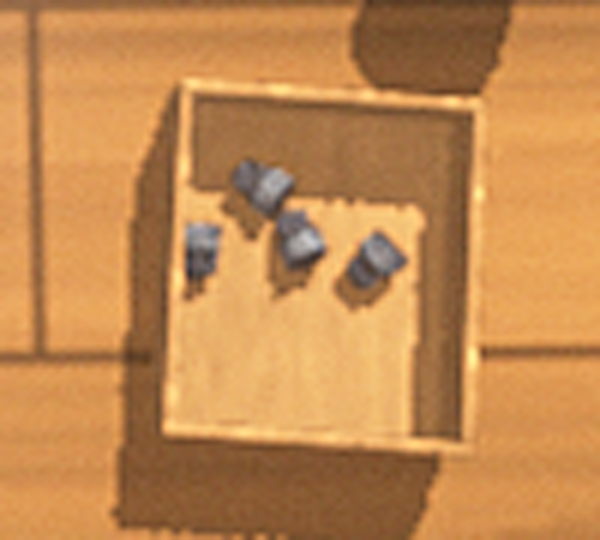

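All four plugs lie in the carton: crop (265,185), (300,240), (202,250) and (377,260). The tin is empty. Next I lower it onto the pan.

>>> step_arm(increments=[0.9,0,-2.6,0,0,0,0.9,0,-2.6,0,0,0,1.0,0,-2.6,0,0,0,0.8,0,-2.3,0,0,0,0,0,0,0,0,0,0,0,0,0,0,0])

```text
time: 66.0
position: [0.6262, -0.0224, 0.0933]
tool_rot: [0.272, 0.271, -1.557]
ft_force: [0.5, -0.3, -0.5]
grip_width: 0.722
```

>>> step_arm(increments=[0.1,0,-0.4,0,0,0,0.1,0,-0.2,0,0,0,0,0,0,0,0,0])

```text
time: 66.38
position: [0.6259, -0.0221, 0.0867]
tool_rot: [0.272, 0.272, -1.557]
ft_force: [0.1, 0.1, -0.6]
grip_width: 0.727
```

>>> step_arm(increments=[0.1,0,-0.2,0,0,0,0,0,0,0,0,0])

```text
time: 66.62
position: [0.6259, -0.0226, 0.0844]
tool_rot: [0.272, 0.272, -1.557]
ft_force: [-0.5, 0.3, -1.2]
grip_width: 0.723
```

>>> step_arm(increments=[0,0,-0.1,0,0,0,0,0,0,0,0,0])

```text
time: 66.88
position: [0.6259, -0.0226, 0.0843]
tool_rot: [0.271, 0.27, -1.558]
ft_force: [0.2, -0.3, 2.9]
grip_width: 0.721
```

>>> step_arm(increments=[0,0,-0.1,0,0,0,0,0,0,0,0,0])

```text
time: 67.12
position: [0.6259, -0.0226, 0.0844]
tool_rot: [0.27, 0.269, -1.559]
ft_force: [-0.8, -0.7, 6.9]
grip_width: 0.725
```

>>> step_arm(increments=[0,0,0.1,0,0,0,0,0,0,0,0,0,0,0,0,0,0,0,0,0,0,0,0,0,0,0,0,0,0,0,0,0,0,0,0,0], fingers=100)

```text
time: 67.88
position: [0.6259, -0.0221, 0.0833]
tool_rot: [0.272, 0.272, -1.557]
ft_force: [0.1, 0.5, 0.2]
grip_width: 0.997
```

>>> step_arm(increments=[-1.9,0,-0.7,0,0,0,-2.8,0,-1.0,0,0,0,-2.8,0,-1.0,0,0,0,-2.8,0,-1.0,0,0,0,-2.8,0,-1.0,0,0,0,-1.0,0,2.8,0,0,0,-1.4,0,3.7,0,0,0,-1.4,0,3.7,0,0,0,0,0,0,0,0,0,0,0,0,0,0,0])

```text
time: 69.12
position: [0.6261, 0.1194, 0.1917]
tool_rot: [0.272, 0.274, -1.556]
ft_force: [-1.3, -1.6, 0.4]
grip_width: 1.001
```

Run:
```python
from track import *
st()
for c in('scene','top'):
    im=snap(c,c+'26.png'); print(find(c,'carton')[:1],find(c,'plug0'),[x for x in find(c,'tin') if x[1][1]>-.2],[x for x in find(c,'tin_mouth') if x[1][1]>-.2],[find(c,n)[:1] for n in('elbow','spanner','flange')])
```

```text
t 69.12 p [0.6261 0.1194 0.1917] x [-0.003 -0.94  -0.341] y [ 1.    -0.002 -0.002] q [-0.813  0.813  0.222  1.3    0.78   1.843 -0.708] F [-1.3 -1.6  0.4] g 1.001
[(0.77, [0.467, -0.2837, -0.0022])] [(0.66, [0.4638, -0.2838, -0.0002]), (0.54, [0.4712, -0.3204, 0.0209]), (0.49, [0.4972, -0.2756, 0.018]), (0.38, [0.4705, -0.2838, 0.0177])] [(0.68, [0.6239, -0.0054, 0.0464]), (0.16, [0.651, 0.2342, 0.0031])] [(0.63, [0.6259, -0.0061, 0.1234]), (0.21, [0.3766, 0.0258, -0.0007])] [[(0.95, [0.6551, 0.2323, -0.0013])], [(0.86, [0.378, 0.0246, 0.0007])], [(0.63, [0.7947, -0.0792, 0.0039])]]
[(0.55, [0.4619, -0.284, 0.0016])] [(0.48, [0.4883, -0.235, 0.0168]), (0.46, [0.4954, -0.2725, 0.0205]), (0.44, [0.4695, -0.2821, 0.0156]), (0.42, [0.477, -0.3212, 0.0189])] [(0.68, [0.6285, -0.0027, 0.0445])] [(0.73, [0.3825, 0.028, -0.0013]), (0.71, [0.6245, -0.0054, 0.1212])] [[(0.73, [0.6543, 0.2296, -0.0002])], [(0.65, [0.3814, 0.0302, -0.0017])], [(0.61, [0.7928, -0.077, 0.0013])]]
```

View pics/scene26.png

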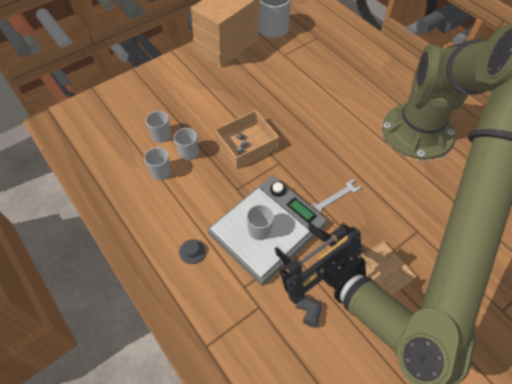

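View pics/top26.png

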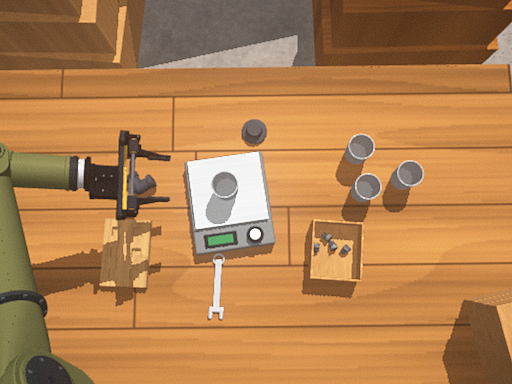

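The tin stands upright and empty in the middle of the pan (top (224,185)). The four plugs are in the carton ((317,248), (328,238), (333,246), (346,250)), and the elbow, spanner and flange are where they started. I hand the job in.

Run:
```python
from bench import ctrl
print(ctrl.close_job())
```

```text
the job is handed in; nothing more can be done
None
```

The job is done and handed in at about 69 s of the 210 s allowed; handing in reports no verdict.

- **What I did:** I took the leftmost of the four tins, stood it on the pan and pushed the tare button. All four plugs then went from the tray into the tin. I gripped the loaded tin from the side and carried it to the carton. There I tipped it until it was upside down over the carton. The empty tin went back to the middle of the pan.
- **Last checks:** Both cameras show the tin upright and empty within about 5 mm of the pan's centre. The top camera shows four plugs in the carton; the scene camera confirmed only three, because the near wall hides the fourth. The elbow, spanner and flange read within a few millimetres of where they started, and the gripper is open and clear of everything.
- **What disagreed:** The tare button stopped hard at TCP height 51 mm, where I expected 47 mm from the stated dimensions. The force rose to about 4.5 N before the hard stop, which fits a full press, and I pressed it twice. The tin also shifted about 1 cm on the pan while I was loading it, within the allowed distance.

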